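# Change over the studs in the marking rig

### The arm

A 6-joint arm with a two-finger parallel gripper is mounted at the origin on a cart in front of the work surface, level with it; the furniture and walls round the work are solid. World frame = base frame: x ahead of the robot, y to its left, z up, the work surface at z = 0. Lengths are in mm, angles in degrees, forces in N, time in s.
With the tool pointing down it reaches from about 350 to 850 mm from the base axis. Payload 8.1 kg.
Tool frame: the origin (TCP) lies where the fingers leave the gripper's body, on its centre line; the fingertips stand 73 mm ahead of it and the grasp point (between the pads) lies 54 mm ahead of it; z points along the fingers, y is the line along which they close (so a half turn about z gives the same grasp; the last joint's range is limited). The gripper opens to 85 mm and grips with 20 to 120 N. Pads are 22 mm wide; open, the fingers measure 114 mm over their backs; the gripper's body (76 mm by 85 mm) begins 54 mm behind the grasp point. The pads swing forward as they close: fully open they stand 13 mm farther back than shut.
Start: joints at [-69.809, 7.471, 85.268, -0, 87.261, -4.893], TCP at [254.389, -543.408, 303.892] pointing down, gripper open.
Joint ranges: [-169.43, 169.43], [-51.17, 129.36], [1.28, 143.12], [-76.62, 256.62], [0, 156.53], [-152.29, 152.29]. Speed limits (degrees/s): [136.94, 136.94, 159.86, 180, 180, 180].

### API

Orientations are given as [roll, pitch, yaw] about the fixed x, y, z axes, in that order (R = Rz(yaw) Ry(pitch) Rx(roll)).
In Python, from bench import sense, optics, r gives the robot as it stands.
- The arm moves only by the tool servo_tool, never from a script. Its argument "plan" is a list that holds one entry, the list of rows, each a list of 5 numbers: the shift along the world's x, y, z in m, then the turn about the world's z in degrees, then the finger opening in m, from 0 to 0.0854. A call has 1 to 10 rows; each row shifts and turns the commanded pose from where the row before left it; what a row does not reach is not made up. A row lasts 1/10 s, in which the tool goes at most 50 mm and 8.59 degrees, less where a joint would pass 70% of its speed; a pose out of reach is approached as far as the arm can. A call is refused whole if a number of a shift passes 0.05 or a number of a turn 8.59, either way. A call with a gripper value outside its range is refused whole. The fingers move at their own pace and stop on an object; "force" is the grip in N (left out, the last holds). Time passes only in rows, so rows that do not move let the fingers close. It gives the time, the measured TCP pose, the force, the opening and the grip force at its end, in the units of the state.
- sense(): the state, without advancing time (a new reading comes with each control period).
- optics.snapshot(name): name is "scene" or "side" or "wrist"; returns a dict with "frame" (480x640x3 uint8, blue, green, red), "fx", "fy", "cx", "cy" (pixels), "cam_to_world" (4x4, takes a point from camera to world coordinates). Camera axes: x right, y down, z forward; pixel columns grow to the right and rows downward; lengths in mm; the calibration is good to about 2 mm. A picture is of the moment at which its call begins. There is no depth.
- r.hand_in(): hands the job in; it is judged then, once.
The state is a dict: "time": time; "joint_pos": joint angles; "qd": joint speeds; "joint_efforts": joint torques, N m; "tool_pos": TCP position; "tcp_rot": TCP orientation; "ft_force": force on the tool from outside, world axes, zero at the start; "wrist_torque": the same for the moment, N m; "finger_gap": finger opening in mm; "grip_force": force on a finger pad.
Only numpy, scipy, OpenCV 4.12 (cv2) and the standard library are available. Lean on these libraries where they do the work, as an engineer would, in place of code of your own. Each camera call takes 0.05 s, during which the arm holds its last target. There are 200 camera calls.

### The job

Stop the marking rig by pushing its red mushroom head fully down, then, with it still down, move every finished stud (blue ends) from the rig into the grey tray and lay every brass blank in a V cradle of its own, lowering it gently until its round barrel settles in both Vs before you let go, never dropping it in. When all are in place and let go, twist the red head clockwise until it is fully up again, and let go; leave the other things on the bench where they are, and put right any stud that gets knocked out of place.

Things in the scene. Friction and masses are not known exactly. Their poses are not given: they have to be found in the camera images.
- blank_0: blank stud, brass all over, 150 mm long, 0.3 kg: a round barrel 30 mm in diameter and 110 mm long between two hexagonal ends, each 20 mm long, 36 mm across flats and 42 mm across corners. Origin at its middle, on its axis; x runs along it; lying on the bench its axis is 18 mm up. Two or three blanks lie on the bench in front of the rig; absent ones read None.
- blank_1: blank stud, brass all over, 150 mm long, 0.3 kg: a round barrel 30 mm in diameter and 110 mm long between two hexagonal ends, each 20 mm long, 36 mm across flats and 42 mm across corners. Origin at its middle, on its axis; x runs along it; lying on the bench its axis is 18 mm up. Two or three blanks lie on the bench in front of the rig; absent ones read None.
- blank_2: blank stud, brass all over, 150 mm long, 0.3 kg: a round barrel 30 mm in diameter and 110 mm long between two hexagonal ends, each 20 mm long, 36 mm across flats and 42 mm across corners. Origin at its middle, on its axis; x runs along it; lying on the bench its axis is 18 mm up. Two or three blanks lie on the bench in front of the rig; absent ones read None.
- done_0: finished stud, steel barrel with blue ends, 150 mm long, 0.3 kg: a round barrel 30 mm in diameter and 110 mm long between two hexagonal ends, each 20 mm long, 36 mm across flats and 42 mm across corners. Origin at its middle, on its axis; x runs along it; lying on the bench its axis is 18 mm up. One or two finished studs lie in the rig's cradles at first; absent ones read None.
- done_1: finished stud, steel barrel with blue ends, 150 mm long, 0.3 kg: a round barrel 30 mm in diameter and 110 mm long between two hexagonal ends, each 20 mm long, 36 mm across flats and 42 mm across corners. Origin at its middle, on its axis; x runs along it; lying on the bench its axis is 18 mm up. One or two finished studs lie in the rig's cradles at first; absent ones read None.
- done_2: finished stud, steel barrel with blue ends, 150 mm long, 0.3 kg: a round barrel 30 mm in diameter and 110 mm long between two hexagonal ends, each 20 mm long, 36 mm across flats and 42 mm across corners. Origin at its middle, on its axis; x runs along it; lying on the bench its axis is 18 mm up. One or two finished studs lie in the rig's cradles at first; absent ones read None.
- rig: fixed marking rig: dark base plate 112 x 300 x 12 mm with three aluminium V cradles side by side, and a green block 34 mm tall at its right-hand end (147 to 167 mm from the centre). Origin at the centre of its underside; x points away from the robot, along the seated studs; y to the left, along the row of cradles
- seat0 (a point): right-hand cradle: middle of a seated stud's axis, 60 mm above the bench, stud along this point's x. Cradles are 105 mm apart. Each is a pair of 12 mm thick 90-degree V plates, 38 mm either side of this point along x; V rims 4 mm above the axis, 51 mm apart. The hex ends hang free outside, 11 mm end play. The 64 mm between the plates is open for fingers down to the base plate
- seat1 (a point): middle cradle: middle of a seated stud's axis, 60 mm above the bench, stud along this point's x. Cradles are 105 mm apart. Each is a pair of 12 mm thick 90-degree V plates, 38 mm either side of this point along x; V rims 4 mm above the axis, 51 mm apart. The hex ends hang free outside, 11 mm end play. The 64 mm between the plates is open for fingers down to the base plate
- seat2 (a point): left-hand cradle: middle of a seated stud's axis, 60 mm above the bench, stud along this point's x. Cradles are 105 mm apart. Each is a pair of 12 mm thick 90-degree V plates, 38 mm either side of this point along x; V rims 4 mm above the axis, 51 mm apart. The hex ends hang free outside, 11 mm end play. The 64 mm between the plates is open for fingers down to the base plate
- tray: loose grey open tray, 200 mm along its x, 170 mm along its y, 40 mm tall, walls and floor 5 mm thick, 0.8 kg, on the bench to the left of the rig and the stop station. Origin at the centre of its underside. Two studs fit side by side along its x
- stop_box: fixed yellow emergency-stop station, 86 x 86 mm, 56 mm tall, with a black collar to 62 mm, to the left of the rig; origin at the centre of its underside, z up
- stop_top (a point): centre of the flat top of the red mushroom head: 92 mm above the bench when up, 86 mm when pressed. The head is a round cylinder 40 mm in diameter and 22 mm tall, to be gripped round its rim from above
- stop_push (a joint): how far the red head is down: 0 up (running), 0.006 m fully down (stopped). It takes about 4 N to move and stays where it is pressed
- stop_turn (a joint): turn of the red head, 0 at rest, growing clockwise seen from above, at most 0.8 rad (its stop); a weak spring turns it back when it is let go. A pressed head is cammed up as it turns, and is up (within 1 mm) at about 0.8 rad (it rises through the fingers if they hold it lightly)
- oil_can: bystander: small red pump oil can, 72 x 88 x 157 mm; origin at the centre of its underside
- tape_measure: bystander: yellow tape measure, 38 x 83 x 66 mm; origin at the centre of its underside
- navy_box: bystander: small navy-blue carton, 56 x 85 x 45 mm; origin at the centre of its underside
- pliers: bystander: blue-handled pliers lying flat, 61 x 172 x 13 mm; origin at the centre of its underside
- jar_1: bystander: clear jar of red hardware with a dark lid, 69 mm across, 127 mm tall; origin at the centre of its underside
Not all that is in view belongs to the job. Of the things that look like the stop_box, the largest one is meant.

How it is judged (in metres and radians):
On the way, in this order (a step that is already met when the one before it is completed fails the run):
1. the red stop head is pushed down (more than 4.5 mm) (value of joint stop_push above 0.0045 m), for 0.1 s.
2. with the head still down, every finished stud lies in the tray and every blank is seated in a cradle, all let go (((x of blank_0 in the frame of seat0 between -0.016 and 0.016 m and y of blank_0 in the frame of seat0 between -0.005 and 0.005 m and z of blank_0 in the frame of seat0 between -0.004 and 0.004 m and angle between the x axis of blank_0 and the x axis of seat0, either way round below 0.08 rad) or (x of blank_0 in the frame of seat1 between -0.016 and 0.016 m and y of blank_0 in the frame of seat1 between -0.005 and 0.005 m and z of blank_0 in the frame of seat1 between -0.004 and 0.004 m and angle between the x axis of blank_0 and the x axis of seat1, either way round below 0.08 rad) or (x of blank_0 in the frame of seat2 between -0.016 and 0.016 m and y of blank_0 in the frame of seat2 between -0.005 and 0.005 m and z of blank_0 in the frame of seat2 between -0.004 and 0.004 m and angle between the x axis of blank_0 and the x axis of seat2, either way round below 0.08 rad)) and linear speed of each of blank_0, blank_1, blank_2, done_0, done_1, done_2 below 0.03 m/s and contact force between the fingers and blank_0 below 0.1 N and ((x of blank_1 in the frame of seat0 between -0.016 and 0.016 m and y of blank_1 in the frame of seat0 between -0.005 and 0.005 m and z of blank_1 in the frame of seat0 between -0.004 and 0.004 m and angle between the x axis of blank_1 and the x axis of seat0, either way round below 0.08 rad) or (x of blank_1 in the frame of seat1 between -0.016 and 0.016 m and y of blank_1 in the frame of seat1 between -0.005 and 0.005 m and z of blank_1 in the frame of seat1 between -0.004 and 0.004 m and angle between the x axis of blank_1 and the x axis of seat1, either way round below 0.08 rad) or (x of blank_1 in the frame of seat2 between -0.016 and 0.016 m and y of blank_1 in the frame of seat2 between -0.005 and 0.005 m and z of blank_1 in the frame of seat2 between -0.004 and 0.004 m and angle between the x axis of blank_1 and the x axis of seat2, either way round below 0.08 rad)) and contact force between the fingers and blank_1 below 0.1 N and ((x of blank_2 in the frame of seat0 between -0.016 and 0.016 m and y of blank_2 in the frame of seat0 between -0.005 and 0.005 m and z of blank_2 in the frame of seat0 between -0.004 and 0.004 m and angle between the x axis of blank_2 and the x axis of seat0, either way round below 0.08 rad) or (x of blank_2 in the frame of seat1 between -0.016 and 0.016 m and y of blank_2 in the frame of seat1 between -0.005 and 0.005 m and z of blank_2 in the frame of seat1 between -0.004 and 0.004 m and angle between the x axis of blank_2 and the x axis of seat1, either way round below 0.08 rad) or (x of blank_2 in the frame of seat2 between -0.016 and 0.016 m and y of blank_2 in the frame of seat2 between -0.005 and 0.005 m and z of blank_2 in the frame of seat2 between -0.004 and 0.004 m and angle between the x axis of blank_2 and the x axis of seat2, either way round below 0.08 rad)) and contact force between the fingers and blank_2 below 0.1 N and x of done_0 in the frame of tray between -0.095 and 0.095 m and y of done_0 in the frame of tray between -0.08 and 0.08 m and z of each of done_0, done_1, done_2 in the frame of tray below 0.045 m and contact force between the fingers and done_0 below 0.1 N and x of done_1 in the frame of tray between -0.095 and 0.095 m and y of done_1 in the frame of tray between -0.08 and 0.08 m and contact force between the fingers and done_1 below 0.1 N and x of done_2 in the frame of tray between -0.095 and 0.095 m and y of done_2 in the frame of tray between -0.08 and 0.08 m and contact force between the fingers and done_2 below 0.1 N and value of joint stop_push above 0.0035 m), for 0.3 s.
3. the head is turned clockwise (more than 0.55 rad) and is up (within 1.8 mm) (value of joint stop_turn above 0.55 rad and value of joint stop_push below 0.0018 m), for 0.1 s.
At the end, for the whole second after the job is handed in: every blank present lies in a cradle (axis within 5 mm sideways and 4 mm in height of the seat, 16 mm along it, 0.08 rad aligned), every finished stud present lies in the tray, all at rest and let go, and the stop head is up (within 2 mm) (((x of blank_0 in the frame of seat0 between -0.016 and 0.016 m and y of blank_0 in the frame of seat0 between -0.005 and 0.005 m and z of blank_0 in the frame of seat0 between -0.004 and 0.004 m and angle between the x axis of blank_0 and the x axis of seat0, either way round below 0.08 rad) or (x of blank_0 in the frame of seat1 between -0.016 and 0.016 m and y of blank_0 in the frame of seat1 between -0.005 and 0.005 m and z of blank_0 in the frame of seat1 between -0.004 and 0.004 m and angle between the x axis of blank_0 and the x axis of seat1, either way round below 0.08 rad) or (x of blank_0 in the frame of seat2 between -0.016 and 0.016 m and y of blank_0 in the frame of seat2 between -0.005 and 0.005 m and z of blank_0 in the frame of seat2 between -0.004 and 0.004 m and angle between the x axis of blank_0 and the x axis of seat2, either way round below 0.08 rad)) and linear speed of each of blank_0, blank_1, blank_2, done_0, done_1, done_2 below 0.03 m/s and contact force between the fingers and blank_0 below 0.1 N and ((x of blank_1 in the frame of seat0 between -0.016 and 0.016 m and y of blank_1 in the frame of seat0 between -0.005 and 0.005 m and z of blank_1 in the frame of seat0 between -0.004 and 0.004 m and angle between the x axis of blank_1 and the x axis of seat0, either way round below 0.08 rad) or (x of blank_1 in the frame of seat1 between -0.016 and 0.016 m and y of blank_1 in the frame of seat1 between -0.005 and 0.005 m and z of blank_1 in the frame of seat1 between -0.004 and 0.004 m and angle between the x axis of blank_1 and the x axis of seat1, either way round below 0.08 rad) or (x of blank_1 in the frame of seat2 between -0.016 and 0.016 m and y of blank_1 in the frame of seat2 between -0.005 and 0.005 m and z of blank_1 in the frame of seat2 between -0.004 and 0.004 m and angle between the x axis of blank_1 and the x axis of seat2, either way round below 0.08 rad)) and contact force between the fingers and blank_1 below 0.1 N and ((x of blank_2 in the frame of seat0 between -0.016 and 0.016 m and y of blank_2 in the frame of seat0 between -0.005 and 0.005 m and z of blank_2 in the frame of seat0 between -0.004 and 0.004 m and angle between the x axis of blank_2 and the x axis of seat0, either way round below 0.08 rad) or (x of blank_2 in the frame of seat1 between -0.016 and 0.016 m and y of blank_2 in the frame of seat1 between -0.005 and 0.005 m and z of blank_2 in the frame of seat1 between -0.004 and 0.004 m and angle between the x axis of blank_2 and the x axis of seat1, either way round below 0.08 rad) or (x of blank_2 in the frame of seat2 between -0.016 and 0.016 m and y of blank_2 in the frame of seat2 between -0.005 and 0.005 m and z of blank_2 in the frame of seat2 between -0.004 and 0.004 m and angle between the x axis of blank_2 and the x axis of seat2, either way round below 0.08 rad)) and contact force between the fingers and blank_2 below 0.1 N and x of done_0 in the frame of tray between -0.095 and 0.095 m and y of done_0 in the frame of tray between -0.08 and 0.08 m and z of each of done_0, done_1, done_2 in the frame of tray below 0.045 m and contact force between the fingers and done_0 below 0.1 N and x of done_1 in the frame of tray between -0.095 and 0.095 m and y of done_1 in the frame of tray between -0.08 and 0.08 m and contact force between the fingers and done_1 below 0.1 N and x of done_2 in the frame of tray between -0.095 and 0.095 m and y of done_2 in the frame of tray between -0.08 and 0.08 m and contact force between the fingers and done_2 below 0.1 N and value of joint stop_push below 0.002 m); the robot touches nothing.
It fails at once if a blank is let fall into the rig from more than about 15 mm ((contact force between blank_0 and anything else below 0.02 N and linear speed of blank_0 above 0.4 m/s and horizontal distance between blank_0 and rig below 0.16 m and height (world z) of blank_0 above 0.066 m) or (contact force between blank_1 and anything else below 0.02 N and linear speed of blank_1 above 0.4 m/s and horizontal distance between blank_1 and rig below 0.16 m and height (world z) of blank_1 above 0.066 m) or (contact force between blank_2 and anything else below 0.02 N and linear speed of blank_2 above 0.4 m/s and horizontal distance between blank_2 and rig below 0.16 m and height (world z) of blank_2 above 0.066 m)).
It fails at once if a bystander is pushed more than 5 cm (distance of any of oil_can, tape_measure, navy_box, pliers, jar_1 from where it was at the start of the episode above 0.05 m).
Of blank_0, blank_1, blank_2 only 2 to 3 are there at a start; the rules pass over those that are not, and their reading is None.
Of done_0, done_1, done_2 only 1 to 2 are there at a start; the rules pass over those that are not, and their reading is None.
At some moment in a run one of done_0, done_1, done_2, tray may be knocked a few centimetres aside while the robot is not near it.
It also fails if it takes over 210 s, if anything falls off the work surface, if the arm or the gripper's body presses on something with over 40 N, if the wrist force passes 120 N, or if a joint passes its speed limit or range.

## Working session

There is one attempt and no reset: what is moved stays moved. The work goes in short steps, Python scripts to look and compute and a tool call to move; the robot and the scene stay as the last step left them, time stands still between calls to the robot, and variables do not carry over. Pictures are saved under pics/ and viewed, at most 14 in all, crops included, and the job is handed in when it is done.

Besides the shell and the picture viewer there is one more tool, called after "Request:" as name(argument=value, ...) on one line, values as JSON. servo_tool: Moves the arm, as the interface text tells. Its arguments: {"type":"object","properties":{"plan":{"type":"array"},"force":{"type":"number"}},"required":["plan"]}

```bash
mkdir -p pics
cat > h.py <<'E'
import numpy as np, cv2
from bench import sense, optics, r
def snap(n,f=None):
    s=optics.snapshot(n)
    if f: cv2.imwrite('pics/'+f+'.png',s['frame'])
    return s
def ray(s,u,v,z):
    T=np.array(s['cam_to_world']);d=T[:3,:3]@[(u-s['cx'])/s['fx'],(v-s['cy'])/s['fy'],1]
    o=T[:3,3];return o+d*(z-o[2])/d[2]
def proj(s,p):
    T=np.linalg.inv(np.array(s['cam_to_world']));q=T[:3,:3]@np.array(p,float)+T[:3,3]
    return [s['fx']*q[0]/q[2]+s['cx'],s['fy']*q[1]/q[2]+s['cy']]
E
python3 -c "
from h import *
for n in ['scene','side','wrist']:
    s=snap(n,n+'0'); print(n,s['fx'],np.round(s['cam_to_world'],2).tolist())
print(sense())"
```

```text
scene 548.400630177058 [[-0.73, -0.36, 0.58, -402.54], [-0.68, 0.38, -0.62, 1080.44], [0.0, -0.85, -0.53, 976.6], [0.0, 0.0, 0.0, 1.0]]
side 581.6448780407461 [[0.87, -0.19, 0.45, -362.65], [-0.49, -0.35, 0.8, -1588.31], [0.0, -0.92, -0.4, 920.49], [0.0, 0.0, 0.0, 1.0]]
wrist 385.6448847338191 [[0.42, -0.87, -0.24, 315.46], [-0.91, -0.41, -0.11, -514.24], [-0.0, 0.27, -0.96, 373.46], [0.0, 0.0, 0.0, 1.0]]
{'time': 0.15, 'joint_pos': array([-6.98102225e+01,  7.50638841e+00,  8.53181697e+01, -3.19654174e-04,
        8.72609127e+01, -4.89160535e+00]), 'qd': array([ 0.09839088, -0.11106898, -0.14608333, -0.02036688,  0.02964341,
       -0.01939914]), 'joint_efforts': array([ 1.87129604e-04, -5.70062327e+01, -5.01160419e+01, -2.64915316e-04,
        9.66950931e-03,  1.62784124e-05]), 'tool_pos': array([ 254.25921936, -543.09212201,  303.04171142]), 'tcp_rot': array([-1.79914813e+02, -6.97006987e-03,  2.50813932e+01]), 'ft_force': array([-0.61473034, -0.10509601, -1.06131122]), 'wrist_torque': array([ 0.01408726, -0.0037793 ,  0.01855016]), 'grip_force': 0.0, 'finger_gap': 85.53557798944206}
```

View pics/scene0.png

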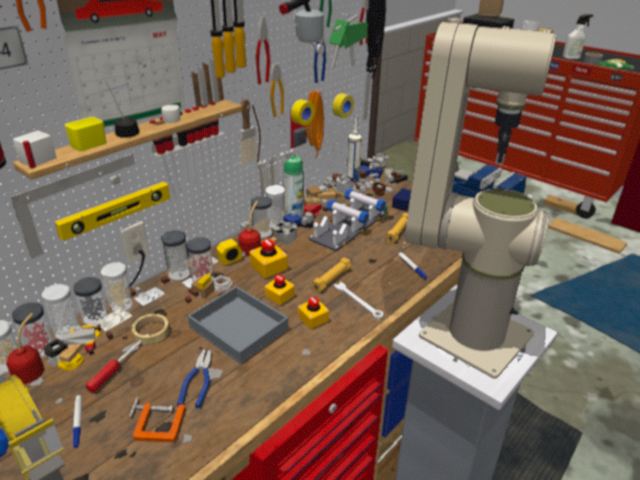

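View pics/side0.png

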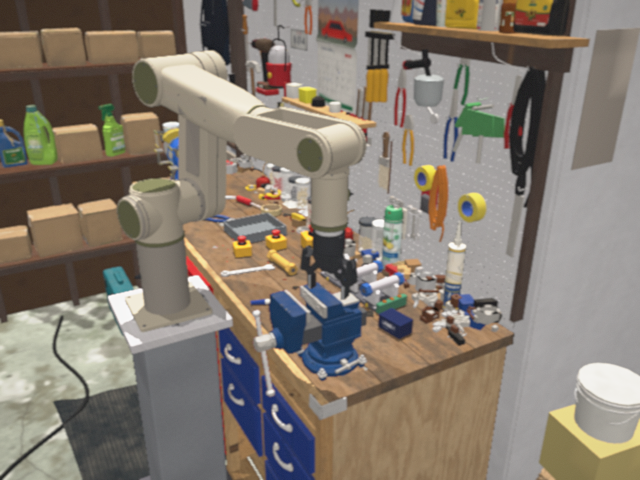

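The scene view shows three stop boxes: (268,258), (279,289) and (313,311). The first, by the jars, looks largest. There are two finished studs at (346,212) and (364,200), blanks at (333,273) and (398,230), and the tray at (238,323). I'll get rough positions, plus an enlarged crop of the boxes.

```bash
python3 -c "
from h import *
s=snap('scene'); im=s['frame']
for n,u,v,z in [('head',268,242,92),('h2',279,281,40),('h3',313,301,40),('blankA',333,273,18),('blankB',398,230,18),('doneA',346,212,60),('doneB',364,200,60),('tray',238,326,20),('A1',317,281,18),('A2',347,264,18)]: print(n,ray(s,u,v,z).round())
cv2.imwrite('pics/c1.png',cv2.resize(im[170:340,180:430],None,fx=3.2,fy=3.2,interpolation=cv2.INTER_CUBIC))
"
```

```text
head [609. 160.  92.]
h2 [499. 224.  40.]
h3 [369. 224.  40.]
blankA [432.  67.  18.]
blankB [ 432. -264.   18.]
doneA [ 589. -181.   60.]
doneB [ 597. -289.   60.]
tray [458. 413.  20.]
A1 [440. 129.  18.]
A2 [431.   3.  18.]
```

View pics/c1.png

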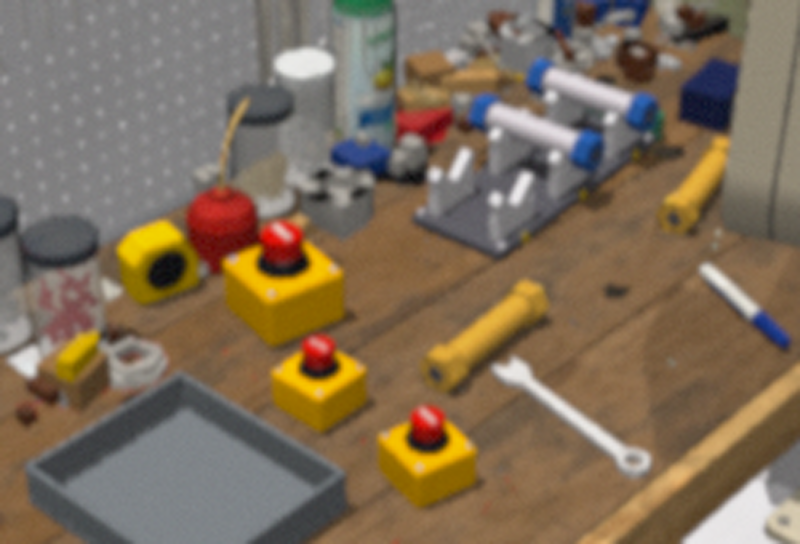

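The largest box is at scene pixel (268,259). Its body is clearly wider than those at (279,289) and (313,311), so it's the stop station. The right two cradles hold finished studs and the left one is empty. Next I'll move over the rig to look from the wrist.

Request:
servo_tool(plan=[[[0.018,0.04,0.01,-2.5,0.0854],[0.018,0.04,0.01,-2.5,0.0854],[0.018,0.04,0.01,-2.5,0.0854],[0.018,0.04,0.01,-2.5,0.0854],[0.018,0.04,0.01,-2.5,0.0854],[0.018,0.04,0.01,-2.5,0.0854],[0.018,0.04,0.01,-2.5,0.0854],[0.018,0.04,0.01,-2.5,0.0854],[0.018,0.04,0.01,-2.5,0.0854],[0,0,0,-2.5,0.0854]]])

```text
time: 1.2
tool_pos: [418.3, -179.3, 395.8]
tcp_rot: [-180.0, -0.2, 0.3]
ft_force: [0.8, -0.7, -0.3]
finger_gap: 84.9
grip_force: 0.0
```

Request:
servo_tool(plan=[[[0,0,0.03,0,0.0854],[0,0,0,0,0.0854],[0,0,0,0,0.0854]]])

```text
time: 1.5
tool_pos: [416.6, -183.5, 424.5]
tcp_rot: [180.0, -0.1, 0.1]
ft_force: [0.6, 0.2, -0.1]
finger_gap: 85.2
grip_force: 0.0
```

```bash
python3 -c "
from h import *
s=snap('wrist','w1'); t=sense(); print(t['tool_pos'],t['tcp_rot'],np.round(s['cam_to_world'],3).tolist(),t['ft_force'])"
```

```text
[ 416.3857008  -183.48217465  423.60840047] [ 1.79998033e+02 -6.60581282e-03  8.08604965e-02] [[0.001, -0.964, -0.266, 484.066], [-1.0, -0.001, -0.001, -182.999], [0.001, 0.266, -0.964, 495.104], [0.0, 0.0, 0.0, 1.0]] [ 0.2520137  -0.16731649 -0.82083943]
```

View pics/w1.png

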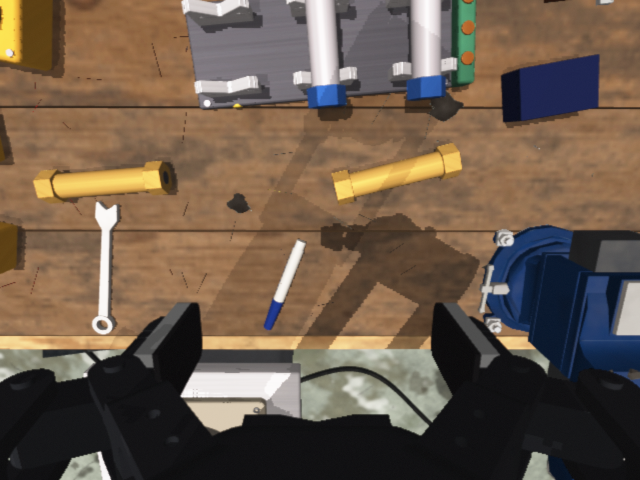

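The wrist view shows exactly two blanks: (105,182) and (397,173). Finished studs are at (325,50) and (426,50), the vise is at the right, and a marker and spanner lie free. Next I'll move back over the rig and stop for measurement.

Request:
servo_tool(plan=[[[0.018,0.044,0.003,0,0.0854],[0.018,0.044,0.003,0,0.0854],[0.018,0.044,0.003,0,0.0854],[0.018,0.044,0.003,0,0.0854],[0,0,0,0,0.0854],[0,0,0,0,0.0854],[0,0,0,0,0.0854]]])

```text
time: 2.25
tool_pos: [488.1, -8.1, 435.0]
tcp_rot: [180.0, 0.1, 0.0]
ft_force: [0.3, 0.2, -0.9]
finger_gap: 85.7
grip_force: 0.0
```

```bash
python3 -c "
from h import *
s=snap('wrist','w2'); t=sense(); print(t['tool_pos'],t['tcp_rot'],np.round(s['cam_to_world'],3).tolist(),t['ft_force'])"
```

```text
[488.04500849  -8.51586012 435.21168152] [ 1.79986841e+02  6.50098993e-02 -1.01383506e-02] [[0.0, -0.963, -0.269, 555.706], [-1.0, -0.0, -0.0, -7.808], [0.0, 0.269, -0.963, 505.411], [0.0, 0.0, 0.0, 1.0]] [-0.67236266 -0.67415406  0.38649112]
```

View pics/w2.png

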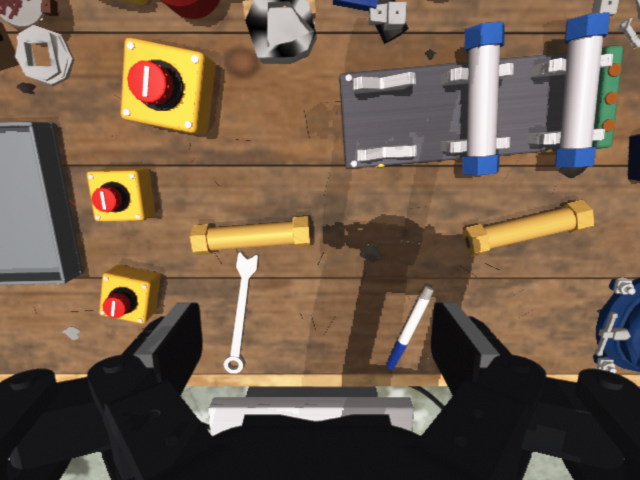

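This view shows all of it: the head at (150,84), finished studs at (482,98) and (581,90), blanks at (250,234) and (530,226), the empty left cradle at (385,118), and the tray's right side at left.

```bash
cat >> h.py <<'E'
def mask(im,lo,hi): return cv2.inRange(cv2.cvtColor(im,cv2.COLOR_BGR2HSV),np.array(lo),np.array(hi))
def blobs(m,amin=60):
    m=cv2.morphologyEx(m,cv2.MORPH_OPEN,np.ones((3,3),np.uint8))
    cs,_=cv2.findContours(m,cv2.RETR_EXTERNAL,cv2.CHAIN_APPROX_NONE)
    return sorted([c for c in cs if cv2.contourArea(c)>amin],key=cv2.contourArea,reverse=True)
def stud(s,c,z):
    "long axis of contour -> mid, dir angle(deg), length on plane z"
    (x,y),wh,a=cv2.minAreaRect(c); b=cv2.boxPoints(((x,y),wh,a))
    k=0 if np.linalg.norm(b[0]-b[1])<np.linalg.norm(b[1]-b[2]) else 1
    e=[(b[k]+b[(k+1)%4])/2,(b[(k+2)%4]+b[(k+3)%4])/2]
    p=[ray(s,*q,z) for q in e]; d=p[1]-p[0]
    return ((p[0]+p[1])/2).round(1),round(float(np.degrees(np.arctan2(d[1],d[0]))),1),round(float(np.linalg.norm(d)),1)
BRASS=((18,110,120),(32,255,255)); BLUE=((100,120,60),(122,255,255)); RED=((174,150,90),(179,255,255)); RED2=((0,190,90),(6,255,255))
E
python3 -c "
from h import *
s=snap('wrist'); im=s['frame']
for c in blobs(mask(im,*BRASS),400): print('br',stud(s,c,18),cv2.boundingRect(c),cv2.contourArea(c))
for c in blobs(mask(im,*BLUE),100): print('bl',ray(s,*cv2.minAreaRect(c)[0],60).round(1),cv2.boundingRect(c))
for c in blobs(mask(im,*RED)|mask(im,*RED2),100): print('red',ray(s,*cv2.minEnclosingCircle(c)[0],85).round(1),cv2.boundingRect(c))
for a in [(347,76),(355,164)]: print('plate',ray(s,*a,12))
"
```

```text
br (array([611.4, 175.6,  18. ]), 166.6, 97.6) (121, 38, 83, 95) 6181.0
br (array([ 441.9, -285.8,   18. ]), 103.7, 158.9) (467, 200, 127, 53) 2697.5
br (array([429.7,  79.7,  18. ]), 94.8, 155.7) (190, 216, 120, 39) 2600.0
br (array([482.2, 246.7,  18. ]), 94.0, 68.0) (88, 169, 56, 53) 1454.0
br (array([343.8, 253.6,  18. ]), -99.0, 65.2) (100, 272, 51, 51) 1144.0
bl [ 298.7 -403.3   60. ] (605, 313, 35, 58)
bl [ 665.  -288.6   60. ] (565, 13, 44, 28)
bl [ 656.4 -182.7   60. ] (465, 22, 38, 28)
bl [ 532.4 -300.1   60. ] (555, 147, 40, 20)
bl [ 523.3 -193.9   60. ] (462, 155, 36, 20)
bl [ 352.  -395.8   60. ] (610, 283, 30, 44)
bl [ 277.7 -110.5   60. ] (387, 342, 18, 28)
bl [685.5 -50.7  60. ] (339, 0, 38, 8)
red [607.4 162.6  85. ] (128, 62, 41, 42)
red [360.  231.4  85. ] (103, 295, 23, 23)
red [488.4 221.9  85. ] (100, 187, 17, 24)
red [680.8 124.8  85. ] (162, 0, 33, 6)
red [487.8 231.3  85. ] (92, 190, 9, 20)
plate [623.33374048 -44.91844625  12.        ]
plate [520.79967535 -57.11810047  12.        ]
```

Request:
servo_tool(plan=[[[0.02,0.03,-0.02,0,0],[0.02,0.03,-0.02,0,0],[0.02,0.03,-0.02,0,0],[0.02,0.03,-0.02,0,0],[0.02,0.03,-0.02,0,0],[0.015,0.02,-0.02,0,0],[0,0,0,0,0],[0,0,0,0,0],[0,0,0,0,0]]])

```text
time: 3.25
tool_pos: [603.6, 161.1, 317.2]
tcp_rot: [180.0, -0.1, -0.0]
ft_force: [0.4, 0.4, -0.3]
finger_gap: 0.2
grip_force: 0.0
```

```bash
python3 -c "
from h import *
s=snap('wrist','w3'); t=sense(); print(t['tool_pos'],t['tcp_rot'],t['finger_gap'])
im=s['frame']
for c in blobs(mask(im,*RED)|mask(im,*RED2),100): print('red',ray(s,*cv2.minEnclosingCircle(c)[0],88).round(1),cv2.boundingRect(c))
"
```

```text
[603.71245894 161.21134688 317.60518384] [-1.79991732e+02 -1.32340753e-01 -1.65465217e-02] 0.21539516546083698
red [717.1 138.6  88. ] (305, 23, 87, 95)
red [608.5 161.4  88. ] (297, 193, 45, 51)
red [501.4 229.1  88. ] (223, 324, 30, 29)
```

View pics/w3.png

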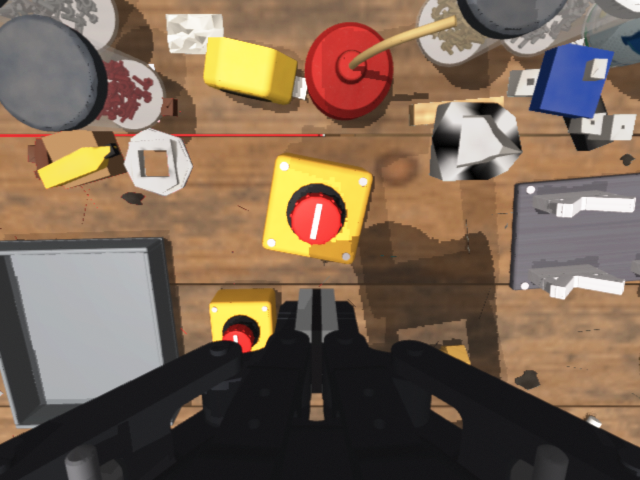

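The head is at (319,218), world (608,161). The oil can at (350,70) is well clear. Pressing now.

Request:
servo_tool(plan=[[[0.004,0,-0.045,0,0],[0,0,-0.045,0,0],[0,0,-0.045,0,0],[0,0,-0.01,0,0],[0,0,-0.005,0,0],[0,0,-0.004,0,0],[0,0,-0.003,0,0],[0,0,-0.002,0,0],[0,0,0,0,0]]])

```text
time: 4.2
tool_pos: [608.8, 162.7, 158.9]
tcp_rot: [-180.0, -0.2, 0.1]
ft_force: [1.7, -1.1, 3.0]
finger_gap: -0.2
grip_force: 1.7
```

Request:
servo_tool(plan=[[[0,0,-0.001,0,0],[0,0,-0.001,0,0],[0,0,-0.001,0,0],[0,0,0,0,0]]])

```text
time: 4.6
tool_pos: [609.1, 162.8, 158.3]
tcp_rot: [-180.0, -0.3, 0.1]
ft_force: [-7.4, -4.4, 23.5]
finger_gap: -0.3
grip_force: 11.3
```

Request:
servo_tool(plan=[[[0,0,0.045,0,0],[0,0,0.045,0,0.0854],[0,-0.02,0.03,0,0.0854],[-0.003,-0.048,0,0.8,0.0854],[-0.003,-0.048,0,0.8,0.0854],[-0.003,-0.048,0,0.8,0.0854],[-0.003,-0.048,0,0.8,0.0854],[-0.003,-0.048,0,0.8,0.0854],[-0.003,-0.048,0,0.8,0.0854],[-0.003,-0.045,0,0,0.0854]]])

```text
time: 5.6
tool_pos: [585.9, -192.2, 274.1]
tcp_rot: [-180.0, -0.0, 4.9]
ft_force: [1.5, -0.6, -0.4]
finger_gap: 85.6
grip_force: 0.0
```

Request:
servo_tool(plan=[[[0,0,0,0,0.0854],[0,0,0,0,0.0854],[0,0,0,0,0.0854]]])

```text
time: 5.9
tool_pos: [586.5, -189.4, 273.8]
tcp_rot: [-180.0, 0.0, 4.9]
ft_force: [0.0, 0.5, 0.3]
finger_gap: 85.4
grip_force: 0.0
```

```bash
python3 -c "
from h import *
s=snap('wrist','w4'); t=sense(); print(t['tool_pos'],t['tcp_rot'],t['finger_gap'])
im=s['frame']
for c in blobs(mask(im,*BLUE),100): print('bl',ray(s,*cv2.minAreaRect(c)[0],60).round(1),cv2.boundingRect(c))
"
```

```text
[ 586.58157792 -189.04184423  273.82511818] [-1.79965520e+02  3.62951506e-03  4.96066998e+00] 85.26001409066566
bl [ 540.3 -422.7   60. ] (564, 277, 76, 63)
bl [709.6 -57.8  60. ] (99, 0, 77, 75)
bl [ 662.8 -287.7   60. ] (435, 121, 59, 30)
bl [ 654.2 -183.    60. ] (288, 120, 57, 31)
bl [ 520.5 -194.4   60. ] (291, 292, 51, 34)
bl [ 383.9 -411.2   60. ] (523, 453, 42, 27)
bl [ 531.2 -283.5   60. ] (422, 291, 17, 29)
bl [ 534.4 -316.7   60. ] (458, 293, 16, 23)
```

View pics/w4.png

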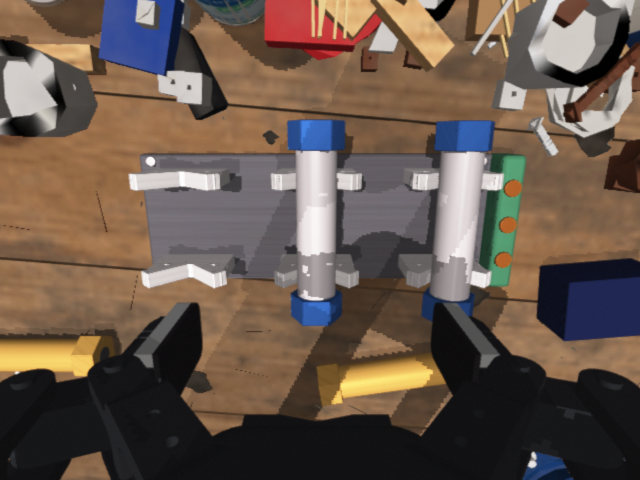

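Both finished studs are clear: ends at (316,135)/(316,308) and (464,135)/(448,305), with the empty left cradle at (180,180)/(188,272). TCP is already over the middle stud, so I'll grasp and lift.

Request:
servo_tool(plan=[[[0.001,0,-0.05,0,0.07],[0,0,-0.05,0,0.07],[0,0,-0.04,0,0.07],[0,0,-0.022,0,0.07],[0,0,0,0,0.07],[0,0,0,0,0],[0,0,0,0,0],[0,0,0,0,0],[0,0,0,0,0],[0,0,0,0,0]]], force=50)

```text
time: 6.95
tool_pos: [589.0, -189.0, 115.0]
tcp_rot: [-179.9, -0.2, 4.9]
ft_force: [-1.4, 9.6, 8.1]
finger_gap: 28.6
grip_force: 48.8
```

Request:
servo_tool(plan=[[[0,0,0.02,0,0],[0,0,0.04,0,0],[0,0,0.045,0,0],[0,0.01,0.045,0,0],[-0.015,0.045,0.01,0,0],[-0.015,0.045,0.01,0,0],[-0.015,0.045,0.01,0,0],[-0.015,0.045,0.01,0,0],[-0.015,0.045,0,0,0],[-0.015,0.045,0,0,0]]])

```text
time: 7.95
tool_pos: [496.9, 91.2, 304.0]
tcp_rot: [-180.0, -0.2, 4.9]
ft_force: [1.5, 1.3, -2.9]
finger_gap: 28.5
grip_force: 50.3
```

Request:
servo_tool(plan=[[[-0.015,0.045,0,0,0],[-0.015,0.045,0,0,0],[-0.015,0.045,0,0,0],[-0.01,0.045,0,0,0],[-0.01,0.03,0,0,0],[0,0,0,0,0],[0,0,0,0,0],[0,0,0,0,0]]])

```text
time: 8.75
tool_pos: [432.7, 299.1, 302.6]
tcp_rot: [-180.0, -0.1, 4.9]
ft_force: [-0.4, -0.0, -2.6]
finger_gap: 28.5
grip_force: 50.4
```

```bash
python3 -c "
from h import *
s=snap('wrist','w5'); t=sense(); print(t['tool_pos'],t['tcp_rot'],t['finger_gap'],t['ft_force'])
"
```

```text
[432.81370231 298.79735241 302.44032099] [-1.79997683e+02 -5.03759694e-02  4.82016562e+00] 28.239761383186643 [-0.55091867 -0.18691598 -3.54196495]
```

View pics/w5.png

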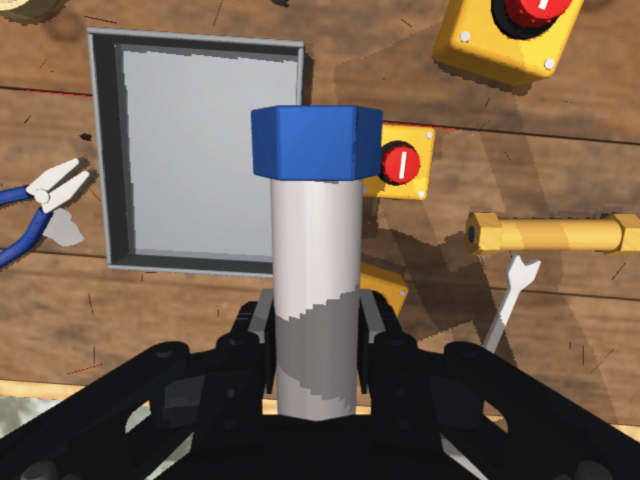

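Tray rim corners are visible at (89,28), (303,41), (108,268) and (273,275, partly hidden). The stud is held centrally, and the big head at the upper right is down.

```bash
python3 -c "
from h import *
s=snap('wrist')
P=[ray(s,*a,40)[:2] for a in [(89,28),(303,41),(108,268)]]
TL,TR,BL=P; print(np.round(P,1)); d=TL-BL
print('centre',((TR+BL)/2).round(1),'yaw',np.degrees(np.arctan2(d[1],d[0])),np.linalg.norm(d),np.linalg.norm(TL-TR), ray(s,316,143,248), sense()['tool_pos'])
"
```

```text
[[565.9 487.3]
 [570.6 321. ]
 [368.5 484.4]]
centre [469.6 402.7] yaw 0.8527659202242841 197.3764343347537 166.32346612180447 [497.93123147 304.64384507 248.        ] [432.84584299 298.70228958 302.29635797]
```

Request:
servo_tool(plan=[[[0.009,0.035,0,-0.8,0],[0.009,0.035,0,-0.8,0],[0.009,0.035,0,-0.8,0],[0.009,0.035,-0.01,-1,0],[0,0,-0.045,0,0],[0,0,-0.045,0,0],[0,0,-0.045,0,0],[0,0,-0.035,0,0],[0,0,-0.02,0,0],[0,0,-0.01,0,0]]])

```text
time: 9.85
tool_pos: [467.7, 437.5, 88.7]
tcp_rot: [179.8, 0.2, 1.4]
ft_force: [-0.7, -0.6, -2.2]
finger_gap: 28.6
grip_force: 50.8
```

Request:
servo_tool(plan=[[[0,0,-0.005,0,0],[0,0,-0.004,0,0],[0,0,0,0,0],[0,0,0,0,0]]])

```text
time: 10.25
tool_pos: [469.2, 440.1, 84.4]
tcp_rot: [-179.9, -0.1, 1.5]
ft_force: [-0.3, -0.2, -2.8]
finger_gap: 28.8
grip_force: 50.8
```

Request:
servo_tool(plan=[[[0,-0.002,-0.002,0,0],[0,0,-0.002,0,0],[0,0,-0.001,0,0],[0,0,0,0,0],[0,0,0,0,0]]])

```text
time: 10.75
tool_pos: [468.5, 437.6, 78.3]
tcp_rot: [180.0, -0.0, 1.5]
ft_force: [-2.6, -1.7, 2.6]
finger_gap: 28.6
grip_force: 51.1
```

Request:
servo_tool(plan=[[[0,0,0,0,0.045],[0,0,0,0,0.045],[0,0,0.005,0,0.045],[0,0,0.03,0,0.045],[0,0,0.045,0,0.045],[0,0,0.045,0,0.07],[0.008,-0.03,0.035,0,0.07],[0.008,-0.045,0.02,0,0.07],[0.008,-0.045,0.01,0,0.07],[0.008,-0.045,0,0,0.07]]])

```text
time: 11.75
tool_pos: [501.4, 271.7, 271.3]
tcp_rot: [-179.9, -0.3, 1.5]
ft_force: [1.7, -0.3, -1.7]
finger_gap: 70.1
grip_force: 0.0
```

Request:
servo_tool(plan=[[[0.008,-0.047,0,0.4,0.07],[0.008,-0.047,0,0.4,0.07],[0.008,-0.047,0,0.4,0.07],[0.008,-0.047,0,0.4,0.07],[0.008,-0.047,0,0.4,0.07],[0.008,-0.047,0,0.4,0.07],[0.008,-0.047,0,0.4,0.07],[0.008,-0.047,0,0.4,0.07],[0.008,-0.047,0,0.2,0.07],[0.008,-0.047,0,0,0.07]]])

```text
time: 12.75
tool_pos: [580.5, -199.4, 268.6]
tcp_rot: [180.0, -0.1, 4.9]
ft_force: [0.2, 0.8, -0.1]
finger_gap: 70.2
grip_force: 0.0
```

Request:
servo_tool(plan=[[[0.008,-0.047,0,0,0.07],[0.007,-0.045,0,0,0.07],[0,0,0,0,0.07],[0,0,0,0,0.07],[0,0,0,0,0.07]]])

```text
time: 13.25
tool_pos: [595.5, -288.6, 268.1]
tcp_rot: [-180.0, -0.0, 4.9]
ft_force: [-0.4, -0.6, 0.1]
finger_gap: 69.8
grip_force: 0.0
```

```bash
python3 -c "
from h import *
s=snap('wrist','w6'); t=sense(); print(t['tool_pos'],t['tcp_rot'],t['finger_gap'])
im=s['frame']
for c in blobs(mask(im,*BLUE),100): print('bl',ray(s,*cv2.minAreaRect(c)[0],60).round(1),cv2.boundingRect(c))
"
```

```text
[ 595.53348565 -288.24505627  268.25735358] [-1.79988028e+02 -1.74310779e-02  4.94818959e+00] 69.99436861882684
bl [ 544.7 -449.1   60. ] (470, 277, 85, 62)
bl [ 663.  -287.6   60. ] (295, 121, 58, 31)
bl [708.2 -78.5  60. ] (0, 0, 24, 74)
bl [ 529.2 -299.3   60. ] (298, 295, 51, 36)
bl [ 395.3 -483.3   60. ] (486, 447, 56, 33)
bl [ 749.6 -426.9   60. ] (518, 0, 62, 27)
bl [ 747.4 -481.4   60. ] (626, 13, 14, 31)
```

Request:
servo_tool(plan=[[[0,-0.005,-0.04,0,0.055],[0,0,-0.05,0,0.055],[0,0,-0.04,0,0.055],[0,0,-0.024,0,0.055],[0,0,0,0,0.055],[0,0,0,0,0],[0,0,0,0,0],[0,0,0,0,0],[0,0,0,0,0],[0,0,0,0,0]]])

```text
time: 14.3
tool_pos: [596.9, -293.6, 117.1]
tcp_rot: [180.0, -0.2, 4.9]
ft_force: [-1.0, 6.1, 1.9]
finger_gap: 28.5
grip_force: 49.4
```

Request:
servo_tool(plan=[[[0,0,0.02,0,0],[0,0,0.04,0,0],[0,0,0.045,0,0],[0,0.01,0.045,0,0],[-0.012,0.045,0.01,0,0],[-0.012,0.045,0.01,0,0],[-0.012,0.045,0.01,0,0],[-0.012,0.045,0.005,0,0],[-0.012,0.045,0,0,0],[-0.012,0.045,0,0,0]]])

```text
time: 15.3
tool_pos: [523.2, -12.7, 301.9]
tcp_rot: [179.9, -0.3, 4.9]
ft_force: [0.4, -0.1, -2.7]
finger_gap: 28.4
grip_force: 50.2
```

Request:
servo_tool(plan=[[[-0.012,0.045,0,0,0],[-0.012,0.045,0,0,0],[-0.012,0.045,0,0,0],[-0.012,0.045,0,0,0],[-0.015,0.045,0,0,0],[-0.015,0.045,0,-0.8,0],[-0.015,0.045,0,-0.8,0],[0,0,0,-0.8,0],[0,0,0,-1,0],[0,0,0,0,0]]])

```text
time: 16.3
tool_pos: [430.8, 300.2, 300.2]
tcp_rot: [-180.0, -0.1, 1.4]
ft_force: [-0.1, -0.9, -2.5]
finger_gap: 29.0
grip_force: 50.5
```

```bash
python3 -c "
from h import *
s=snap('wrist','w7'); t=sense(); print(t['tool_pos'],t['tcp_rot'],t['finger_gap'],t['ft_force'])
"
```

```text
[430.96878521 299.78873311 299.91450499] [-1.79979454e+02 -9.08737898e-02  1.42343235e+00] 28.597822687812574 [-0.07775071 -0.23318019 -3.0688376 ]
```

View pics/w7.png

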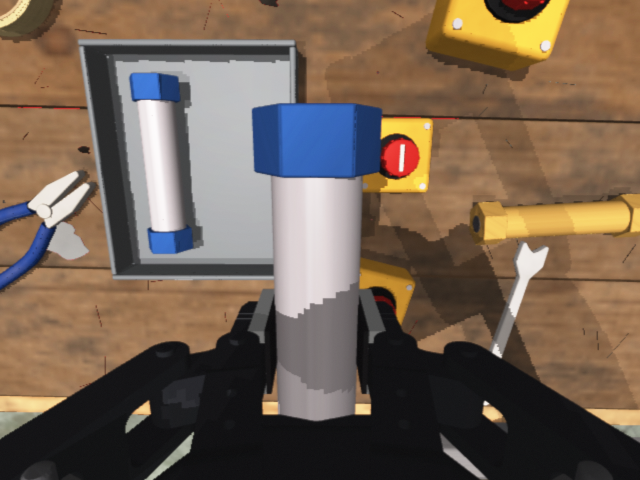

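The first stud lies in the tray at (163,165). Rim corners now read (80,41), (295,41) and (114,278), so the tray may have shifted slightly. I'll measure it.

```bash
python3 -c "
from h import *
s=snap('wrist')
P=[ray(s,*a,40)[:2] for a in [(80,41),(295,41),(114,278)]]
TL,TR,BL=P; print(np.round(P,1)); d=TL-BL
print('centre',((TR+BL)/2).round(1),'yaw',np.degrees(np.arctan2(d[1],d[0])))
for a in [(156,87),(170,240)]: print(ray(s,*a,23).round(1))
print(sense()['tool_pos'])
"
```

```text
[[565.3 487.1]
 [569.4 320. ]
 [369.3 483.2]]
centre [469.3 401.6] yaw 1.1378258140220505
[535.1 437.5  23. ]
[401.8 435.9  23. ]
[431.0288698  299.56351168 299.60064829]
```

Request:
servo_tool(plan=[[[0.014,0.022,0,0,0],[0.014,0.022,0,0,0],[0.01,0.022,-0.01,0,0],[0,0,-0.045,0,0],[0,0,-0.045,0,0],[0,0,-0.045,0,0],[0,0,-0.035,0,0],[0,0,-0.02,0,0],[0,0,-0.01,0,0],[0,0,-0.004,0,0]]])

```text
time: 17.4
tool_pos: [468.7, 365.5, 84.1]
tcp_rot: [180.0, 0.1, 1.4]
ft_force: [-1.0, -0.5, -2.7]
finger_gap: 28.7
grip_force: 50.6
```

Request:
servo_tool(plan=[[[0,0,-0.003,0,0],[0,0,-0.001,0,0],[0,0,0,0,0],[0,0,0,0,0],[0,0,0,0,0]]])

```text
time: 17.9
tool_pos: [468.7, 366.9, 81.6]
tcp_rot: [-180.0, -0.1, 1.5]
ft_force: [-0.1, 0.7, -3.6]
finger_gap: 28.2
grip_force: 50.6
```

Request:
servo_tool(plan=[[[0,0,-0.001,0,0],[0,0,-0.001,0,0],[0,0,0,0,0],[0,0,0,0,0.045],[0,0,0,0,0.045],[0,0,0.005,0,0.045],[0,0,0.03,0,0.045],[0,0,0.045,0,0.045],[0,-0.01,0.045,0,0.07],[-0.003,-0.03,0.035,8,0.07]]])

```text
time: 18.9
tool_pos: [466.0, 328.1, 242.7]
tcp_rot: [-179.9, -0.2, 9.6]
ft_force: [0.9, -0.2, 0.7]
finger_gap: 69.6
grip_force: 0.0
```

Request:
servo_tool(plan=[[[-0.004,-0.025,0,8.5,0.07],[-0.004,-0.025,0,8.5,0.07],[-0.004,-0.025,0,8.5,0.07],[-0.004,-0.025,0,8.5,0.07],[-0.004,-0.025,0,8.5,0.07],[-0.004,-0.025,0,8.5,0.07],[-0.004,-0.025,0,8.5,0.07],[-0.004,-0.025,0,8.5,0.07],[-0.004,-0.025,0,8.5,0.07],[0,-0.02,0,8.5,0.07]]])

```text
time: 19.9
tool_pos: [429.0, 80.4, 239.3]
tcp_rot: [180.0, 0.0, 94.8]
ft_force: [0.4, 0.7, -0.7]
finger_gap: 70.2
grip_force: 0.0
```

Request:
servo_tool(plan=[[[0,0,0,0,0.07],[0,0,0,0,0.07],[0,0,0,0,0.07]]])

```text
time: 20.2
tool_pos: [429.5, 82.2, 239.1]
tcp_rot: [180.0, -0.0, 94.3]
ft_force: [-0.4, 0.0, -0.1]
finger_gap: 69.9
grip_force: 0.0
```

```bash
python3 -c "
from h import *
s=snap('wrist','w8'); t=sense(); print(t['tool_pos'],t['tcp_rot'],t['finger_gap'],t['ft_force'])
im=s['frame']
for c in blobs(mask(im,*BRASS),400): print('br',stud(s,c,18),cv2.boundingRect(c),cv2.contourArea(c))
"
```

```text
[429.43168674  82.29664387 238.99853186] [ 1.79992915e+02 -1.58394090e-02  9.43850024e+01] 69.89485790087015 [ 0.07439816  0.6024927  -0.43342226]
br (array([624.5, 164.7,  18. ]), -92.0, 98.4) (514, 53, 126, 163) 9322.5
br (array([429.7,  71.2,  18. ]), -85.7, 159.1) (288, 135, 56, 198) 6580.5
br (array([489.4, 225.7,  18. ]), -175.7, 69.4) (369, 0, 103, 57) 3683.0
br (array([339.9, 220.8,  18. ]), -175.7, 69.6) (148, 0, 104, 36) 2106.0
```

View pics/w8.png

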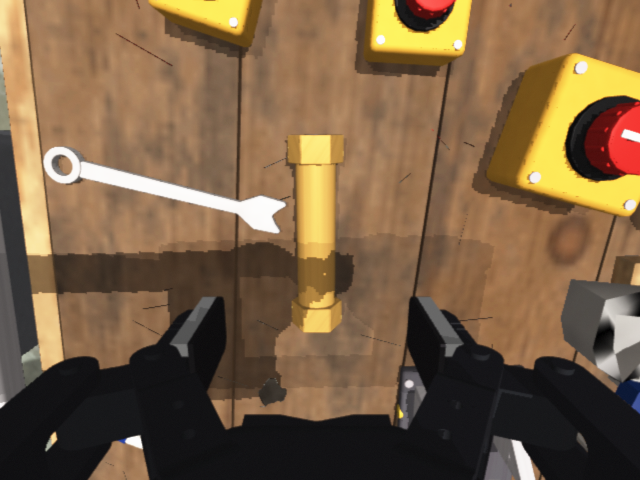

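```bash
python3 -c "
from h import *
s=snap('wrist')
for a in [(315,135),(317,332)]: print(ray(s,*a,34).round(1),ray(s,*a,18).round(1))
s=snap('scene')
for c in blobs(mask(s['frame'],*BRASS),100): print('br',stud(s,c,18),cv2.boundingRect(c))
print(sense()['time'])
"
```

```text
[423.3 150.5  34. ] [423.3 150.5  18. ]
[436.2   0.7  34. ] [436.9  -7.9  18. ]
br (array([1239.1,  300.4,   18. ]), 87.7, 432.7) (55, 182, 115, 58)
br (array([615.4, 913.3,  18. ]), 175.1, 193.1) (0, 375, 54, 70)
br (array([1962.7,   27.2,   18. ]), 87.2, 176.2) (65, 117, 43, 36)
br (array([612.8, 157. ,  18. ]), 48.8, 113.9) (250, 246, 38, 32)
br (array([347.8, 247. ,  18. ]), 43.2, 79.8) (298, 302, 31, 27)
br (array([482.3, 239.7,  18. ]), 49.4, 84.6) (264, 280, 31, 25)
br (array([434.6,  69.3,  18. ]), 94.7, 181.4) (311, 257, 40, 34)
br (array([ 2762. , -1591.5,    18. ]), 139.5, 1180.6) (234, 28, 11, 40)
br (array([ 2718.2, -1451.1,    18. ]), 140.5, 1145.7) (223, 32, 11, 41)
br (array([ 2671.6, -1313.8,    18. ]), 141.5, 1058.9) (212, 37, 11, 40)
br (array([469.9, 963.5,  18. ]), 173.5, 96.4) (11, 445, 19, 35)
br (array([761.2, 205.5,  18. ]), 122.5, 141.1) (216, 238, 22, 27)
br (array([651.9, 770.2,  18. ]), 71.9, 60.5) (57, 353, 27, 18)
br (array([ 443.3, -286.3,   18. ]), 102.6, 189.5) (385, 213, 27, 27)
br (array([1471.7, -867.7,   18. ]), 136.5, 381.6) (291, 99, 17, 26)
br (array([189.6, 296.4,  18. ]), 93.0, 108.6) (334, 343, 28, 26)
br (array([189.5, 606.1,  18. ]), 93.6, 85.3) (237, 419, 31, 26)
br (array([683.9, 350.3,  18. ]), 121.6, 80.0) (196, 273, 15, 17)
20.35
```

The blank's centre comes out at (430, 75.6), with its length checking at 150 mm. Grasping it.

Request:
servo_tool(plan=[[[0,-0.0065,-0.045,0.5,0.07],[0,0,-0.045,0,0.07],[0,0,-0.04,0,0.07],[0,0,-0.02,0,0.07],[0,0,-0.013,0,0.07],[0,0,0,0,0.07],[0,0,0,0,0.07]]])

```text
time: 21.05
tool_pos: [430.1, 75.4, 76.8]
tcp_rot: [179.9, 0.0, 95.0]
ft_force: [-0.4, 0.3, 0.2]
finger_gap: 70.0
grip_force: 0.0
```

Request:
servo_tool(plan=[[[0,0,0,0,0],[0,0,0,0,0],[0,0,0,0,0],[0,0,0,0,0],[0,0,0,0,0]]])

```text
time: 21.55
tool_pos: [430.3, 75.1, 77.2]
tcp_rot: [179.9, 0.0, 95.0]
ft_force: [-1.6, 0.6, 6.1]
finger_gap: 28.6
grip_force: 48.9
```

Request:
servo_tool(plan=[[[0,0,0.01,0,0],[0,0,0.04,0,0],[0,0,0.045,0,0],[0,0,0.045,-6,0],[0.015,-0.005,0.04,-7,0],[0.015,-0.005,0.03,-7,0],[0.015,-0.005,0.015,-7,0],[0.015,-0.005,0,-7,0],[0.015,-0.005,0,-7,0],[0.015,-0.005,0,-7,0]]])

```text
time: 22.55
tool_pos: [519.6, 44.8, 301.5]
tcp_rot: [180.0, 0.0, 46.7]
ft_force: [-0.4, -0.1, -2.5]
finger_gap: 28.5
grip_force: 50.3
```

Request:
servo_tool(plan=[[[0.015,-0.005,0,-7,0],[0.015,-0.005,0,-7,0],[0.01,-0.005,0,-7,0],[0,-0.01,0,-7,0],[0,0,0,-7,0],[0,0,0,-7,0],[0,0,0,0,0],[0,0,0,0,0],[0,0,0,0,0]]])

```text
time: 23.45
tool_pos: [559.2, 20.2, 301.0]
tcp_rot: [-180.0, 0.0, 5.1]
ft_force: [0.3, 0.9, -3.3]
finger_gap: 28.5
grip_force: 50.3
```

```bash
python3 -c "
from h import *
import pickle
s=snap('wrist','w9'); t=sense(); print(t['tool_pos'],t['tcp_rot'],t['finger_gap'],t['ft_force']); pickle.dump(s,open('w9.pkl','wb'))
"
```

```text
[559.26349408  20.1577872  300.98260033] [1.79999957e+02 5.32142159e-03 5.11608060e+00] 28.282676016856986 [-0.70157948 -0.6765972  -2.74802309]
```

View pics/w9.png

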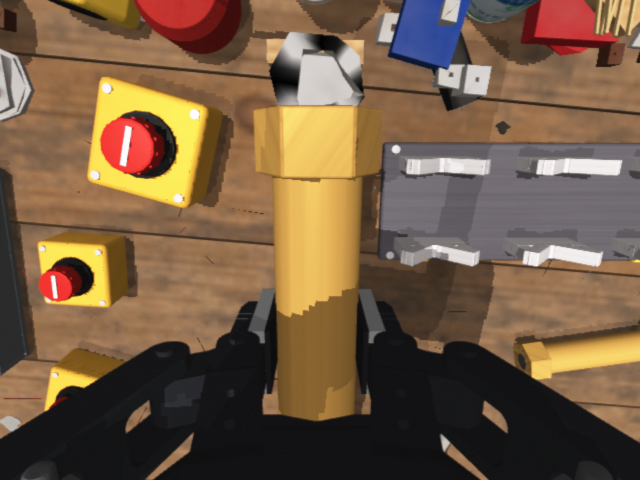

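The blank is held. The base plate's left corners are at (383,144) and (379,260), cradle 2's rims run (407–490, 160) to (400–478, 250), and the middle cradle is at (577,165)/(555,252).

```bash
python3 -c "
from h import *
import pickle
s=pickle.load(open('w9.pkl','rb'))
A=ray(s,383,143,12);B=ray(s,379,261,12); d=(A-B)[:2]; print(A,B,np.linalg.norm(d),np.degrees(np.arctan2(d[1],d[0])))
a=np.radians(4.9);ex=np.array([np.cos(a),np.sin(a)]);ey=np.array([-ex[1],ex[0]])
m=(A+B)[:2]/2; print('seat2 from edge',m-45*ey,'seat1',m-150*ey)
im=s['frame']; g=cv2.cvtColor(im,cv2.COLOR_BGR2HSV)
m=((g[...,2]>140)&(g[...,1]<40)).astype(np.uint8)*255; m[:,:395]=0; m[:150]=0; m[270:]=0
for c in blobs(m,50):
  x,y,w,h=cv2.boundingRect(c); print((x,y,w,h),ray(s,x,y+h/2,64).round(1),ray(s,x+w,y+h/2,64).round(1))
print(ray(s,317,142,262))
"
```

```text
[625.52809538 -34.13706543  12.        ] [514.05277014 -45.40934429  12.        ] 112.04379682450823 5.774068033626858
seat2 from edge [573.6341943  -84.60874319] seat1 [ 582.60297123 -189.22499929]
(536, 158, 87, 18) [ 618.3 -147.4   64. ] [ 624.4 -215.5   64. ]
(406, 158, 85, 17) [609.6 -45.8  64. ] [ 615.5 -112.2   64. ]
(523, 245, 80, 22) [ 545.4 -154.3   64. ] [ 551.4 -220.9   64. ]
(401, 245, 79, 21) [536.7 -52.7  64. ] [ 542.6 -118.4   64. ]
[624.84266699  26.13783842 262.        ]
```

Request:
servo_tool(plan=[[[0.004,-0.026,0,-0.2,0],[0.004,-0.026,0,0,0],[0.004,-0.026,-0.02,0,0],[0.004,-0.026,-0.03,0,0],[0,0,-0.04,0,0],[0,0,-0.04,0,0],[0,0,-0.025,0,0],[0,0,-0.01,0,0],[0,0,0,0,0],[0,0,0,0,0]]])

```text
time: 24.5
tool_pos: [576.4, -84.0, 137.6]
tcp_rot: [180.0, -0.1, 4.8]
ft_force: [0.4, -0.5, -3.3]
finger_gap: 28.2
grip_force: 50.4
```

Request:
servo_tool(plan=[[[0,0,-0.003,0,0],[0,0,-0.003,0,0],[0,0,-0.002,0,0],[0,0,-0.002,0,0],[0,0,0,0,0]]])

```text
time: 25.0
tool_pos: [575.2, -83.9, 125.6]
tcp_rot: [-180.0, 0.0, 4.8]
ft_force: [0.2, -0.1, -3.4]
finger_gap: 28.4
grip_force: 50.4
```

Request:
servo_tool(plan=[[[0,0,-0.002,0,0],[0,0,-0.002,0,0],[0,0,-0.001,0,0],[0,0,0,0,0],[0,0,0,0,0]]])

```text
time: 25.5
tool_pos: [575.4, -83.9, 120.9]
tcp_rot: [-180.0, 0.0, 4.8]
ft_force: [0.2, -0.4, -2.4]
finger_gap: 28.3
grip_force: 50.4
```

Request:
servo_tool(plan=[[[0,0,-0.001,0,0],[0,0,-0.001,0,0],[0,0,0,0,0],[0,0,0,0,0]]])

```text
time: 25.9
tool_pos: [575.8, -84.2, 119.4]
tcp_rot: [180.0, -0.1, 4.8]
ft_force: [-0.0, -2.0, 3.3]
finger_gap: 28.5
grip_force: 51.0
```

Contact is firm and gentle, so the blank is settled. Releasing it, lifting, and moving towards the second blank with one picture on the way.

Request:
servo_tool(plan=[[[0,0,0,0,0.05],[0,0,0,0,0.05],[0,0,0.002,0,0.05],[0,0,0.03,0,0.05],[0,0,0.045,0,0.05],[0,0,0.045,0,0.07],[0,0,0.045,0,0.07],[0,0,0,0,0.07],[0,0,0,0,0.07],[0,0,0,0,0.07]]])

```text
time: 26.9
tool_pos: [574.8, -83.7, 284.4]
tcp_rot: [-180.0, 0.1, 4.8]
ft_force: [-1.0, 0.2, -0.6]
finger_gap: 70.0
grip_force: 0.0
```

```bash
python3 -c "
from h import *
s=snap('wrist','w10'); t=sense(); print(t['tool_pos'],t['tcp_rot'])
for c in blobs(mask(s['frame'],*BRASS),800): print('br',stud(s,c,60),cv2.boundingRect(c))
"
```

```text
[574.52183162 -83.65302223 283.75694548] [-179.9351271     0.1833512     4.78649091]
br (array([572. , -84.1,  60. ]), -175.2, 159.0) (290, 122, 55, 199)
br (array([607.4, 137.7,  60. ]), 160.6, 90.0) (0, 91, 79, 129)
br (array([ 479.3, -289.7,   60. ]), -87.4, 77.6) (501, 336, 90, 35)
```

Request:
servo_tool(plan=[[[-0.011,-0.016,0,8.3,0.07],[-0.011,-0.016,0,8.3,0.07],[-0.011,-0.016,0,8.3,0.07],[-0.011,-0.016,0,8.3,0.07],[-0.011,-0.016,0,8.3,0.07],[-0.011,-0.016,0,8.3,0.07],[-0.011,-0.016,0,8.3,0.07],[-0.011,-0.016,0,8.3,0.07],[-0.011,-0.016,0,8.3,0.07],[-0.011,-0.016,0,8.3,0.07]]])

```text
time: 27.95
tool_pos: [464.2, -244.0, 283.7]
tcp_rot: [-179.8, -0.1, 88.1]
ft_force: [0.3, 0.2, 0.2]
finger_gap: 70.2
grip_force: 0.0
```

Request:
servo_tool(plan=[[[-0.011,-0.016,0,8.3,0.07],[-0.011,-0.016,0,8,0.07],[0,0,0,0,0.07],[0,0,0,0,0.07],[0,0,0,0,0.07]]])

```text
time: 28.45
tool_pos: [443.4, -275.2, 285.0]
tcp_rot: [-180.0, -0.1, 103.9]
ft_force: [0.2, 0.3, -0.2]
finger_gap: 69.8
grip_force: 0.0
```

```bash
python3 -c "
from h import *
s=snap('wrist','w11'); t=sense(); print(t['tool_pos'],t['tcp_rot'])
for c in blobs(mask(s['frame'],*BRASS),800): print('br',stud(s,c,18),cv2.boundingRect(c))
"
```

```text
[ 443.61312826 -275.14601661  285.25868791] [-1.79972194e+02 -6.05721654e-02  1.04004135e+02]
br (array([ 435. , -263.1,   18. ]), -76.3, 116.8) (287, 131, 48, 133)
br (array([584.1, -78.8,  18. ]), -166.1, 136.8) (464, 0, 176, 38)
br (array([ 455.1, -339.6,   18. ]), -166.1, 39.3) (291, 264, 43, 41)
```

View pics/w11.png

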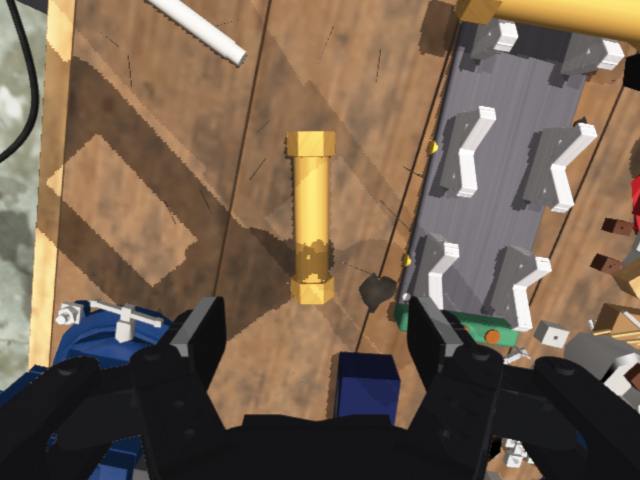

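The second blank spans (311,131) to (312,305). The vise (100,380) and navy box (367,385) are clear of the grasp.

```bash
python3 -c "
from h import *
s=snap('wrist')
a=ray(s,311,131,34);b=ray(s,312.5,305,34);d=a-b;print(a,b,np.linalg.norm(d),'mid',(a+b)/2,np.degrees(np.arctan2(d[1],d[0])))
for z in (80,150): print('vise',ray(s,165,325,z),'navy',ray(s,340,355,45))
print(sense()['tool_pos'],sense()['tcp_rot'])
"
```

```text
[ 421.98942961 -206.45912596   34.        ] [ 459.36039525 -353.22122854   34.        ] 151.44538232534595 mid [ 440.67491243 -279.84017725   34.        ] 104.28598647293943
vise [ 346.00318743 -377.43529211   80.        ] navy [ 494.31670016 -390.171632     45.        ]
vise [ 366.63718685 -334.7910184   150.        ] navy [ 494.31670016 -390.171632     45.        ]
[ 443.69578906 -275.18741504  285.47993811] [-1.79983337e+02 -4.13594871e-02  1.04040363e+02]
```

Request:
servo_tool(plan=[[[-0.003,-0.005,-0.04,0.2,0.07],[0,0,-0.045,0,0.07],[0,0,-0.045,0,0.07],[0,0,-0.04,0,0.07],[0,0,-0.025,0,0.07],[0,0,-0.013,0,0.07],[0,0,0,0,0.07],[0,0,0,0,0.07]]])

```text
time: 29.35
tool_pos: [441.3, -281.3, 79.1]
tcp_rot: [179.9, 0.1, 104.3]
ft_force: [0.2, 0.6, 0.9]
finger_gap: 69.8
grip_force: 0.0
```

Request:
servo_tool(plan=[[[0,0,0,0,0],[0,0,0,0,0],[0,0,0,0,0],[0,0,0,0,0],[0,0,0,0,0]]])

```text
time: 29.85
tool_pos: [441.2, -281.6, 79.5]
tcp_rot: [179.9, 0.1, 104.3]
ft_force: [-2.1, 1.1, 7.1]
finger_gap: 28.3
grip_force: 48.9
```

Request:
servo_tool(plan=[[[0,0,0.01,0,0],[0,0,0.04,0,0],[0,0,0.045,0,0],[0,0,0.045,-5,0],[0.011,0.007,0.01,-8,0],[0.012,0.008,0,-8,0],[0.012,0.008,0,-8,0],[0.012,0.008,0,-8,0],[0.012,0.008,0,-8,0],[0.012,0.008,0,-8,0]]])

```text
time: 30.85
tool_pos: [511.5, -233.3, 228.1]
tcp_rot: [-180.0, 0.0, 51.0]
ft_force: [-0.4, -0.1, -3.5]
finger_gap: 28.3
grip_force: 50.5
```

Request:
servo_tool(plan=[[[0.012,0.008,0,-8,0],[0.012,0.008,0,-8,0],[0.012,0.008,0,-8,0],[0.012,0.008,0,-8,0],[0.012,0.007,0,-8,0],[0.01,0.007,0,-6.4,0],[0,0,0,0,0],[0,0,0,0,0],[0,0,0,0,0]]])

```text
time: 31.75
tool_pos: [580.8, -188.2, 227.9]
tcp_rot: [-180.0, 0.0, 5.0]
ft_force: [-0.0, -0.2, -2.5]
finger_gap: 28.2
grip_force: 50.4
```

Request:
servo_tool(plan=[[[0.002,-0.001,-0.03,0,0],[0,0,-0.035,0,0],[0,0,-0.02,0,0],[0,0,-0.008,0,0],[0,0,-0.003,0,0],[0,0,-0.003,0,0],[0,0,0,0,0],[0,0,0,0,0]]])

```text
time: 32.55
tool_pos: [584.1, -189.3, 130.3]
tcp_rot: [179.9, -0.1, 4.9]
ft_force: [-0.1, -1.1, -2.7]
finger_gap: 28.1
grip_force: 50.4
```

Request:
servo_tool(plan=[[[0,0,-0.002,0,0],[0,0,-0.001,0,0],[0,0,-0.001,0,0],[0,0,0,0,0],[0,0,0,0,0]]])

```text
time: 33.05
tool_pos: [583.3, -188.9, 124.8]
tcp_rot: [-180.0, 0.0, 4.9]
ft_force: [1.1, 0.1, -3.5]
finger_gap: 28.1
grip_force: 50.4
```

Request:
servo_tool(plan=[[[0,0,-0.002,0,0],[0,0,-0.001,0,0],[0,0,-0.001,0,0],[0,0,0,0,0],[0,0,0,0,0]]])

```text
time: 33.55
tool_pos: [583.6, -189.2, 121.5]
tcp_rot: [180.0, -0.0, 4.9]
ft_force: [-2.0, -1.0, 4.5]
finger_gap: 28.1
grip_force: 51.1
```

Request:
servo_tool(plan=[[[0,0,0,0,0.05],[0,0,0,0,0.05],[0,0,0.002,0,0.05],[0,0,0.03,0,0.05],[0,0,0.045,0,0.05],[0,0.02,0.045,0,0.07],[0,0.03,0.045,0,0.07],[0,0,0,0,0.07],[0,0,0,0,0.07],[0,0,0,0,0.07]]])

```text
time: 34.55
tool_pos: [582.9, -141.2, 283.1]
tcp_rot: [-180.0, 0.1, 4.9]
ft_force: [0.4, -0.4, -0.7]
finger_gap: 69.7
grip_force: 0.0
```

```bash
python3 -c "
from h import *
s=snap('wrist','w12'); t=sense(); print(t['tool_pos'],t['tcp_rot'])
for c in blobs(mask(s['frame'],*BRASS),800): print('br',stud(s,c,60),cv2.boundingRect(c))
"
```

```text
[ 582.60227465 -141.31219034  282.488722  ] [-1.79937150e+02  1.64361579e-01  4.86722657e+00]
br (array([571.9, -82.3,  60. ]), -176.6, 159.4) (211, 127, 60, 198)
br (array([ 592.8, -190.8,   60. ]), -172.5, 136.6) (355, 126, 54, 174)
```

Request:
servo_tool(plan=[[[-0.008,0.045,0.005,0,0.0854],[-0.008,0.045,0.005,0,0.0854],[-0.008,0.045,0.005,0,0.0854],[-0.008,0.045,0.005,0,0.0854],[-0.008,0.045,0.005,0,0.0854],[-0.008,0.045,0.005,0,0.0854],[-0.008,0.045,0.005,0,0.0854],[-0.005,0.03,0.005,0,0.0854],[0,0,0,0,0.0854],[0,0,0,0,0.0854]]])

```text
time: 35.6
tool_pos: [522.0, 203.8, 322.8]
tcp_rot: [179.9, 0.1, 4.9]
ft_force: [0.4, -0.4, -0.4]
finger_gap: 85.7
grip_force: 0.0
```

```bash
python3 -c "
from h import *
s=snap('wrist','w13'); t=sense(); print(t['tool_pos'],t['tcp_rot'])
for c in blobs(mask(s['frame'],*BLUE),100): print('bl',ray(s,*cv2.minAreaRect(c)[0],23).round(1),cv2.boundingRect(c))
"
```

```text
[522.2317772  202.98259625 322.88751373] [1.79942807e+02 1.42805251e-01 4.87067727e+00]
bl [512.1 433.9  23. ] (55, 185, 46, 25)
bl [533.5 369.   23. ] (123, 169, 44, 24)
bl [708.7 -43.6  23. ] (606, 0, 34, 35)
bl [377.1 431.6  23. ] (70, 310, 41, 26)
bl [399.7 365.7  23. ] (132, 296, 40, 26)
```

View pics/w13.png

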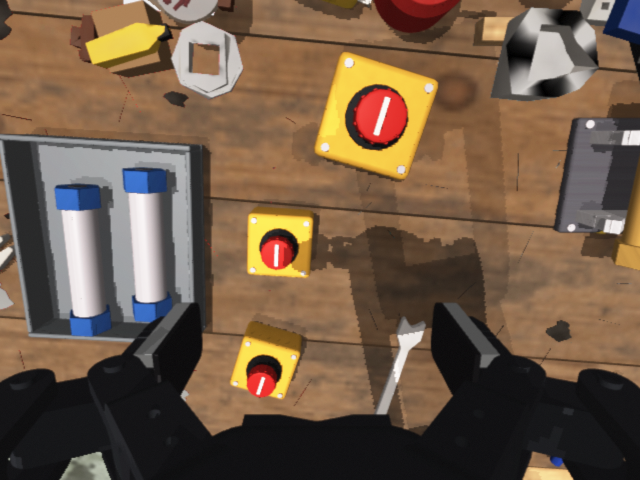

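Both studs are still in the tray. The left one has slid about 23 mm towards the robot, its near end at (90,320). I'll check whether it lies flat inside the tray.

```bash
python3 -c "
from h import *
s=snap('wrist')
cv2.imwrite('pics/c2.png',cv2.resize(s['frame'][120:350,0:230],None,fx=2.6,fy=2.6,interpolation=cv2.INTER_CUBIC))
for a in [(0,135),(203,146),(30,340),(203,328)]: print('rim',ray(s,*a,40).round(1))
for a in [(78,187),(92,332),(145,170),(153,318)]: print('end top',ray(s,*a,38).round(1),a)
for c in blobs(mask(s['frame'],*RED)|mask(s['frame'],*RED2),400): print('red',ray(s,*cv2.minEnclosingCircle(c)[0],82).round(1),cv2.boundingRect(c))
"
```

```text
rim [565.9 486.4  40. ]
rim [571.5 308.1  40. ]
rim [363.5 483.3  40. ]
rim [392.  307.1  40. ]
end top [525.1 422.9  38. ] (78, 187)
end top [376.8 420.7  38. ] (92, 332)
end top [545.8 361.1  38. ] (145, 170)
end top [397.8 358.1  38. ] (153, 318)
red [607.4 161.7  82. ] (352, 89, 54, 55)
red [687.9 140.7  82. ] (390, 0, 67, 18)
red [365.4 241.9  82. ] (247, 366, 29, 31)
red [491.3 234.6  82. ] (260, 237, 32, 32)
```

View pics/c2.png

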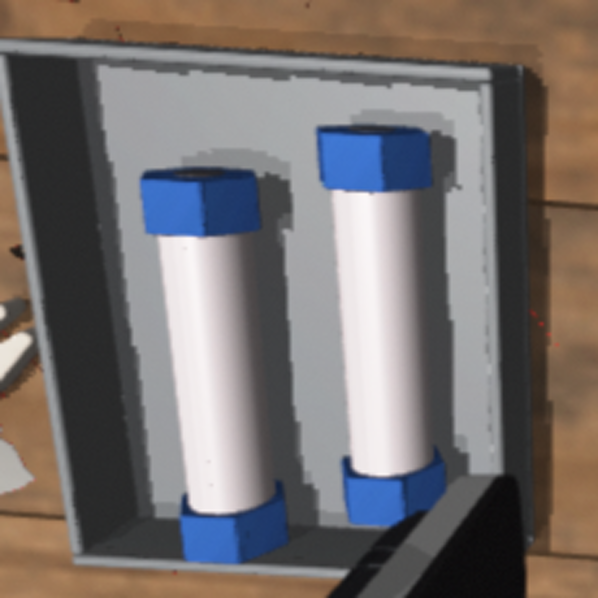

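The left stud lies flat on the floor, resting against the near wall at crop (235,540). It is inside the tray, so it needs no fixing. Now I'll verify the seated blank in the middle cradle from the saved frame w12, which has the same yaw so only a shifted camera pose.

```bash
python3 -c "
from h import *
s=snap('wrist'); t=sense(); T=np.array(s['cam_to_world']); T[:3,3]+=np.array([582.60,-141.31,282.49])-t['tool_pos']; s['cam_to_world']=T
im=cv2.imread('pics/w12.png'); m=mask(im,(15,90,50),(34,255,255))
for x0,x1 in ((205,275),(345,415)):
  mm=m[:, x0:x1]; 
  for r0 in (140,180,200,240,260,285,305,315):
    q=np.where(mm[r0])[0]
    if len(q): c=x0+(q[0]+q[-1])/2; print(r0,len(q),ray(s,c,r0,64).round(1))
  rows=np.where(mm.sum(1)>255*8)[0]; print('rows',rows[0],rows[-1],ray(s,(x0+x1)/2,rows[0],76).round(1),ray(s,(x0+x1)/2,rows[-1],76).round(1))
print(t['tool_pos'])
"
```

```text
140 58 [641.6 -79.7  64. ]
180 40 [613. -82.  64.]
200 40 [598.1 -83.2  64. ]
240 39 [567.  -86.1  64. ]
260 38 [550.7 -87.1  64. ]
285 39 [529.7 -89.   64. ]
305 49 [512.4 -91.2  64. ]
315 49 [503.5 -91.5  64. ]
rows 30 389 [710.7 -80.9  76. ] [441.4 -89.1  76. ]
140 58 [ 650.3 -182.7   64. ]
180 39 [ 621.6 -185.3   64. ]
200 39 [ 606.7 -186.5   64. ]
240 38 [ 575.6 -189.3   64. ]
260 38 [ 559.3 -190.6   64. ]
285 41 [ 538.  -188.8   64. ]
305 52 [ 520.9 -193.8   64. ]
315 50 [ 512.1 -194.9   64. ]
rows 0 417 [ 735.2 -168.7   76. ] [ 423.6 -208.9   76. ]
[522.5146843  202.42142871 323.36831206]
```

Both blanks are parallel at about 4.8° and symmetric in their cradles. Next is the head: approach at yaw ~48°, centred on (608,162).

Request:
servo_tool(plan=[[[0.014,-0.007,-0.02,7.2,0.07],[0.014,-0.007,-0.02,7.2,0.07],[0.014,-0.007,-0.02,7.2,0.07],[0.014,-0.007,-0.02,7.2,0.07],[0.014,-0.007,-0.02,7.2,0.07],[0.014,-0.006,-0.02,7.2,0.07],[0,0,0,0,0.07],[0,0,0,0,0.07],[0,0,0,0,0.07]]])

```text
time: 36.65
tool_pos: [606.6, 162.6, 205.8]
tcp_rot: [180.0, -0.1, 47.9]
ft_force: [0.6, -1.2, 0.4]
finger_gap: 70.1
grip_force: 0.0
```

```bash
python3 -c "
from h import *
s=snap('wrist'); t=sense(); print(t['tool_pos'],t['tcp_rot'])
for c in blobs(mask(s['frame'],*RED)|mask(s['frame'],*RED2),400): print('red',ray(s,*cv2.minEnclosingCircle(c)[0],82).round(1),cv2.boundingRect(c))
"
```

```text
[606.68191926 162.88785316 206.12490375] [ 1.79934285e+02 -9.59698523e-02  4.79517828e+01]
red [712.6 149.4  82. ] (436, 90, 127, 127)
red [608.6 163.2  82. ] (280, 226, 78, 78)
red [501.1 234.   82. ] (57, 274, 56, 51)
```

Request:
servo_tool(plan=[[[0.0015,0,-0.03,0,0.07],[0,0,-0.02,0,0.07],[0,0,-0.012,0,0.07],[0,0,-0.005,0,0.07],[0,0,0,0,0.07],[0,0,0,0,0.03],[0,0,0,0,0.03],[0,0,0,0,0.03],[0,0,0,0,0.03],[0,0,0,0,0.03]]], force=20)

```text
time: 37.7
tool_pos: [609.3, 162.6, 139.7]
tcp_rot: [179.8, -0.1, 48.1]
ft_force: [0.3, -2.5, 6.3]
finger_gap: 40.6
grip_force: 19.7
```

Request:
servo_tool(plan=[[[0,0,0.0005,-5,0.03],[0,0,0.0005,-5,0.03],[0,0,0.0005,-5,0.03],[0,0,0.0006,-5,0.03],[0,0,0.0006,-5,0.03],[0,0,0.0006,-5,0.03],[0,0,0.0006,-5,0.03],[0,0,0.0006,-5,0.03],[0,0,0.0006,-5,0.03],[0,0,0.0006,-3,0.03]]])

```text
time: 38.7
tool_pos: [609.4, 161.8, 144.6]
tcp_rot: [179.9, -0.2, -0.1]
ft_force: [5.4, -5.5, -1.0]
finger_gap: 39.2
grip_force: 20.9
```

Request:
servo_tool(plan=[[[0,0,0,-1,0.03],[0,0,0,0,0.03],[0,0,0,0,0.03]]])

```text
time: 39.0
tool_pos: [609.6, 161.8, 144.6]
tcp_rot: [179.9, -0.2, -0.9]
ft_force: [6.1, -5.7, 0.2]
finger_gap: 39.2
grip_force: 21.0
```

```bash
python3 -c "
from h import *
t=sense(); print(t['tool_pos'],t['tcp_rot'],t['wrist_torque'],t['ft_force'])
for n in ('wrist','scene'):
  s=snap(n,n+'_t'); 
  for c in blobs(mask(s['frame'],*RED)|mask(s['frame'],*RED2),60): print(n,cv2.boundingRect(c),ray(s,*cv2.minEnclosingCircle(c)[0],88).round(1))
s=snap('scene'); print(proj(s,[608.5,162.5,92]),proj(s,[608.5,162.5,86]))
"
```

```text
[609.61331157 161.77065435 144.62810215] [179.92392756  -0.24560194  -0.91251594] [-0.97060382 -0.89870892  0.69926022] [ 6.11418476 -5.67804389  0.18874637]
wrist (288, 0, 188, 113) [710.3 140.9  88. ]
wrist (264, 268, 107, 115) [610.8 162.   88. ]
wrist (241, 145, 39, 3) [674.5 179.   88. ]
wrist (187, 146, 32, 3) [674.5 197.4  88. ]
scene (233, 346, 155, 134) [ 94.1 534.2  88. ]
scene (561, 103, 79, 96) [   99.8 -1291.     88. ]
scene (497, 144, 94, 48) [ 230.4 -918.8   88. ]
scene (76, 0, 86, 19) [ 4288.2 -1534.8    88. ]
scene (8, 347, 30, 36) [644.3 864.7  88. ]
scene (493, 124, 66, 32) [  402.4 -1142.8    88. ]
scene (559, 61, 56, 27) [  584.6 -2363.4    88. ]
scene (503, 50, 35, 18) [ 1003.5 -2395.5    88. ]
scene (87, 362, 32, 30) [489.6 764.6  88. ]
scene (532, 119, 38, 18) [  390.7 -1372.1    88. ]
scene (239, 230, 17, 22) [666.4 194.   88. ]
scene (539, 90, 32, 31) [  499.7 -1692.     88. ]
scene (187, 126, 31, 16) [1435.3 -237.9   88. ]
scene (622, 72, 18, 16) [  364.4 -2408.5    88. ]
scene (157, 142, 16, 11) [1435.4  -45.8   88. ]
scene (513, 114, 15, 10) [  533.6 -1374.9    88. ]
scene (24, 143, 10, 24) [1761.   365.6   88. ]
scene (495, 110, 17, 11) [  604.5 -1353.3    88. ]
scene (510, 101, 19, 9) [  614.2 -1538.7    88. ]
[np.float64(267.49761754076195), np.float64(242.4314843971943)] [np.float64(267.567483600731), np.float64(244.12906300072962)]
```

```bash
python3 -c "
from h import *
def line(im,x,y,w,h,s):
  sub=im[y:y+h,x:x+w]; g=cv2.cvtColor(sub,cv2.COLOR_BGR2HSV)
  m=((g[...,1]<90)&(g[...,2]>150)).astype(np.uint8)*255
  c=blobs(m,15)
  for k in c[:2]:
    r_=cv2.minAreaRect(k); b=cv2.boxPoints(r_)+[x,y]; e=max([(np.linalg.norm(b[i]-b[(i+1)%4]),i) for i in range(4)])
    a,bb=[ray(s,*b[i],90)[:2] for i in (e[1],(e[1]+1)%4)]; d=a-bb
    print(r_[1],np.linalg.norm(d),'deg',np.degrees(np.arctan2(d[1],d[0]))%180)
s=snap('wrist'); line(s['frame'],264,268,107,115,s)
s2=snap('wrist'); T=np.array(s2['cam_to_world']); import math
im=cv2.imread('pics/w3.png'); line(im,297,193,45,51,s2)  # yaw 0 too: direction only
"
```

```text
(10.944567680358887, 77.08429718017578) 28.6158484391948 deg 121.9868881571262
(6.0796003341674805, 35.300907135009766) 11.950722620972964 deg 167.84032331261815
```

The slot line went from 168° to 122°, so the head is turned 46° clockwise and at its stop. Releasing and backing off.

Request:
servo_tool(plan=[[[0,0,0,0,0.07],[0,0,0,0,0.07],[0,0,0,0,0.07],[0,0,0.02,0,0.07],[0,0,0.045,0,0.07],[0,0,0.045,0,0.07],[-0.03,0,0.03,0,0.07],[-0.045,0,0.01,0,0.07],[-0.045,0,0,0,0.07],[0,0,0,0,0.07]]])

```text
time: 40.25
tool_pos: [482.5, 163.0, 291.7]
tcp_rot: [180.0, 0.3, -0.8]
ft_force: [0.3, -0.9, -0.7]
finger_gap: 69.7
grip_force: 0.0
```

Request:
servo_tool(plan=[[[0,0,0,0,0.07],[0,0,0,0,0.07]]])

```text
time: 40.45
tool_pos: [488.6, 163.0, 293.8]
tcp_rot: [-180.0, -0.1, -0.9]
ft_force: [0.5, -0.1, -0.7]
finger_gap: 70.0
grip_force: 0.0
```

```bash
python3 -c "
from h import *
t=sense(); print(t['tool_pos'],t['time'],t['ft_force'])
s=snap('wrist','w14'); q=snap('scene','s14')
def top(s,box):
  x,y,w,h=box; g=s['frame'][y:y+h,x:x+w]; hs=cv2.cvtColor(g,cv2.COLOR_BGR2HSV); m=((hs[...,1]<110)&(hs[...,2]>140)).astype(np.uint8)*255
  c=blobs(m,3)
  return [(cv2.minAreaRect(k)[0]+np.array([x,y]),cv2.contourArea(k)) for k in c[:2]]
for n,s_,zz in (('w',s,92),('s',q,92)):
  for c in blobs(mask(s_['frame'],*RED)|mask(s_['frame'],*RED2),40):
    b=cv2.boundingRect(c); p=ray(s_,b[0]+b[2]/2,b[1]+b[3]/2,88)
    if np.hypot(p[0]-608,p[1]-162)<25: print(n,b,p,top(s_,b))
im=cv2.imread('pics/scene0.png'); i2=q['frame']
d=cv2.absdiff(im[235:265,252:286],i2[235:265,252:286]); print('diff start/now round the head',d.mean(),d.max())
b=cv2.imread('pics/scene_t.png')
for f in (im,i2):
  hs=mask(f,*RED)|mask(f,*RED2); col=hs[225:275,262:274]; print(np.where(col.any(1))[0][[0,-1]]+225, col.sum()//255)
for c in blobs(mask(s['frame'],*BLUE),100): print('bl',ray(s,*cv2.minAreaRect(c)[0],23).round(1))
"
```

```text
[488.6488539  162.99965782 293.75443302] 40.45 [ 0.53354231 -0.06524129 -0.72094823]
w (295, 25, 51, 65) [605.86202602 158.62374803  88.        ] [(array([315.71080971,  53.56486893]), 309.0)]
diff start/now round the head 5.9447712418300656 51
[239 251] 96
[241 251] 99
bl [533.9 370.5  23. ]
bl [379.  431.8  23. ]
bl [400.4 366.6  23. ]
bl [512.6 427.3  23. ]
```

```bash
python3 -c "
from h import *
a=cv2.imread('pics/scene0.png').astype(float); q=snap('scene')['frame'].astype(float)
red=lambda f:np.clip(f[...,2]-f[...,1],0,None)
A,Q=red(a),red(q)
for n,I in (('start',A),('now',Q)):
  c=I[225:275,264:272].mean(1); print(n,c[8:32].round().astype(int).tolist())
for (y0,y1) in ((233,253),):
  w=cv2.createHanningWindow((26,22),cv2.CV_64F)
  print(cv2.phaseCorrelate(A[232:254,255:281].copy(),Q[232:254,255:281].copy(),w))
  print('ref box h2',cv2.phaseCorrelate(A[274:296,266:292].copy(),Q[274:296,266:292].copy(),w))
"
```

```text
start [4, 5, 5, 8, 19, 50, 92, 114, 114, 111, 122, 146, 165, 156, 132, 119, 115, 103, 74, 42, 12, 1, 11, 36]
now [4, 4, 6, 8, 18, 37, 64, 90, 109, 120, 128, 145, 164, 163, 142, 123, 119, 116, 93, 56, 21, 2, 13, 38]
((0.3066221700388372, -0.13259012638797074), 0.9356712649828417)
ref box h2 ((0.49610266374023126, -0.22667421616689332), 0.945396970512951)
```

```bash
python3 -c "
from h import *
from scipy.ndimage import shift
from scipy.optimize import minimize
a=cv2.imread('pics/scene0.png').astype(float)
red=lambda f:np.clip(f[...,2]-f[...,1],0,None)
def fit(A,Q,x0,x1,y0,y1):
  f=lambda p:((p[2]*shift(A[y0-6:y1+6,x0-6:x1+6],p[:2],order=1)-Q[y0-6:y1+6,x0-6:x1+6])[6:-6,6:-6]**2).mean()
  r=min((minimize(f,[d,0,1],method='Nelder-Mead') for d in (-1,0,1,2)),key=lambda r:r.fun); return r.x.round(2),round(r.fun,1)
for n in ('now1','now2','scene_t'):
  q=(cv2.imread('pics/scene_t.png') if n=='scene_t' else snap('scene')['frame']).astype(float)
  A,Q=red(a),red(q)
  print(n,'head',fit(A,Q,258,278,234,253),'h2',fit(A,Q,270,288,276,292),'h3',fit(A,Q,304,322,295,313))
"
```

```text
now1 head (array([ 0.38, -0.06,  1.01]), np.float64(65.3)) h2 (array([ 0.01, -0.  ,  1.02]), np.float64(13.6)) h3 (array([ 0.  , -0.01,  1.03]), np.float64(10.7))
now2 head (array([ 0.39, -0.05,  1.01]), np.float64(66.1)) h2 (array([ 0.  , -0.  ,  1.02]), np.float64(13.9)) h3 (array([0.  , 0.  , 1.03]), np.float64(9.1))
scene_t head (array([1.57, 1.32, 0.45]), np.float64(796.1)) h2 (array([ 0.02, -0.  ,  1.02]), np.float64(11.9)) h3 (array([ 0.01, -0.01,  1.02]), np.float64(9.1))
```

The head sits about 0.38 px (~1.3 mm) lower than at the start. That's inside the limit but marginal, so I'll re-grip, twist again with a slight upward pull, and gain margin.

Request:
servo_tool(plan=[[[0.04,0,0,8,0.07],[0.04,0,-0.01,8,0.07],[0.04,0,-0.02,8,0.07],[0,0,-0.03,8.5,0.07],[0,0,-0.03,8.5,0.07],[0,0,-0.02,8,0.07],[0,0,-0.02,0,0.07],[0,0,-0.01,0,0.07],[0,0,0,0,0.07],[0,0,0,0,0.07]]])

```text
time: 41.7
tool_pos: [608.4, 162.9, 153.9]
tcp_rot: [180.0, -0.0, 48.1]
ft_force: [0.4, 0.4, 0.0]
finger_gap: 69.8
grip_force: 0.0
```

Request:
servo_tool(plan=[[[0,0,-0.009,0,0.07],[0,0,-0.004,0,0.07],[0,0,0,0,0.07],[0,0,0,0,0.03],[0,0,0,0,0.03],[0,0,0,0,0.03],[0,0,0,0,0.03],[0,0,0,0,0.03]]], force=25)

```text
time: 42.5
tool_pos: [608.7, 162.4, 141.2]
tcp_rot: [179.9, -0.1, 48.1]
ft_force: [0.9, -4.5, 5.5]
finger_gap: 39.2
grip_force: 24.9
```

Request:
servo_tool(plan=[[[0,0,0.0003,-5,0.03],[0,0,0.0003,-5,0.03],[0,0,0.0003,-5,0.03],[0,0,0.0003,-5,0.03],[0,0,0.0003,-5,0.03],[0,0,0.0003,-5,0.03],[0,0,0.0003,-5,0.03],[0,0,0.0003,-5,0.03],[0,0,0.0003,-5,0.03],[0,0,0.0003,-3,0.03]]])

```text
time: 43.5
tool_pos: [607.7, 161.8, 142.4]
tcp_rot: [179.9, 0.1, -0.1]
ft_force: [0.6, -6.5, 2.3]
finger_gap: 38.6
grip_force: 27.3
```

Request:
servo_tool(plan=[[[0,0,0.001,0,0.03],[0,0,0.001,0,0.03],[0,0,0.001,0,0.03],[0,0,0,0,0.03],[0,0,0,0,0.03]]])

```text
time: 44.0
tool_pos: [607.2, 161.7, 142.9]
tcp_rot: [179.9, 0.1, 0.1]
ft_force: [10.1, -5.0, -18.0]
finger_gap: 39.2
grip_force: 28.6
```

Request:
servo_tool(plan=[[[0,0,0,0,0.07],[0,0,0,0,0.07],[0,0,0,0,0.07],[0,0,0.02,0,0.07],[0,0,0.045,0,0.07],[0,0,0.045,0,0.07],[-0.03,0,0.03,0,0.07],[-0.045,0,0.01,0,0.07],[-0.045,0,0,0,0.07],[0,0,0,0,0.07]]])

```text
time: 45.0
tool_pos: [482.7, 163.1, 295.3]
tcp_rot: [-180.0, 0.2, 0.2]
ft_force: [0.6, 0.1, -1.0]
finger_gap: 70.1
grip_force: 0.0
```

Request:
servo_tool(plan=[[[0,0,0,0,0.07],[0,0,0,0,0.07],[0,0,0,0,0.07]]])

```text
time: 45.3
tool_pos: [489.0, 162.9, 296.6]
tcp_rot: [-180.0, -0.0, 0.1]
ft_force: [0.0, -0.2, 0.5]
finger_gap: 70.0
grip_force: 0.0
```

```bash
python3 -c "
from h import *
from scipy.ndimage import shift
from scipy.optimize import minimize
a=cv2.imread('pics/scene0.png').astype(float)
red=lambda f:np.clip(f[...,2]-f[...,1],0,None)
def fit(A,Q,x0,x1,y0,y1):
  f=lambda p:((p[2]*shift(A[y0-6:y1+6,x0-6:x1+6],p[:2],order=1)-Q[y0-6:y1+6,x0-6:x1+6])[6:-6,6:-6]**2).mean()
  r=min((minimize(f,[d,0,1],method='Nelder-Mead') for d in (-1,0,1,2)),key=lambda r:r.fun); return r.x.round(2),round(r.fun,1)
q=snap('scene','s15')['frame'].astype(float)
print('head',fit(red(a),red(q),258,278,234,253))
s=snap('wrist','w15')
for c in blobs(mask(s['frame'],*BLUE),100): print('bl',ray(s,*cv2.minAreaRect(c)[0],23).round(1))
t=sense();print(t['tool_pos'],t['grip_force'])
"
```

```text
head (array([ 0.09, -0.05,  1.01]), np.float64(43.4))
bl [534.1 370.3  23. ]
bl [378.9 431.9  23. ]
bl [512.7 427.9  23. ]
bl [400.5 366.3  23. ]
[488.77597763 162.8036925  296.23366869] 0.0
```

The head is now within about 0.3 mm of its starting height, and the studs in the tray haven't moved. Handing in.

```bash
python3 -c "
from h import *
print(r.hand_in())"
```

```text
the job is handed in; nothing more can be done
None
```

I handed the job in at about 45 s on the robot's clock; it returned no verdict. Both finished studs are in the tray, both blanks are seated and let go, and the red head is up within about 0.3 mm by the scene camera, after a second twist because the first left it about 1.3 mm low.

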